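# Set an idler pulley up for its run-out check

### The job

Set the aluminium pulley up for its run-out check: lift it out of the wooden stand, carry it across without setting it down on the way, lay its axle gently in the two V-blocks of the inspection rest, spin the wheel by its rim until the red paint mark is straight up, and have the end of the axle against the ball of the end stop. Leave it resting there, still, without shifting or knocking over the dial indicator or any other loose thing.

Things in the scene. Friction and masses are not known exactly. Their poses are not given: they have to be found in the camera images.
- axle_mid (a point): centre of the axle and wheel to be set up (about 0.64 kg). y axis along the axle: steel, 18 mm thick, 180 mm long, both ends alike. The aluminium V-belt pulley in its middle is 110 mm across, 24 mm wide, with flat faces in to a hub 36 mm across that stands 23 mm out on both sides; belt groove 12 mm wide. At the start it lies in the notches of the wooden stand, mid-way to within 8 mm
- mark (a point): red paint mark on the pulley: a stripe 8 mm wide across the rim and 22 mm down both faces. The point is on the rim, 55 mm from the wheel's centre; its z axis points straight out from that centre (up when the mark is at the top), its y axis along the axle. It starts away from the top, often underneath
- stand: fixed wooden stand holding the pulley at the start: base 150 x 190 x 18 mm, origin at the centre of its underside, y axis along the axle. Two cheeks, 20 mm thick, 75 mm wide, their middles 62 mm either side of the centre, rise to 100 mm; a 90 degree notch 40 mm wide in each carries the axle with its centre at 93 mm
- rest: fixed inspection rest: iron plate 190 x 290 x 25 mm, origin at the centre of its underside, y axis along the vees, towards the stop. Two steel V-blocks, 60 mm wide, 32 mm thick, middles 55 mm either side of the centre, rise to 102 mm; vees 90 degrees, 40 mm wide. At the +y end a blue bracket (44 mm wide, 115 mm high, inner face 120 mm from the centre) holds a ball-ended stop screw
- nest (a point): centre of the axle when it lies in both vees and its end touches the stop: 95 mm above the underside of the rest, half-way between the V-blocks. Its y axis runs along the vees, towards the stop. Lying in the vees, the axle slides along them under about 4 to 9 N
- stop_tip (a point): tip of the 12 mm steel ball of the end stop, level with the axle, 90 mm from the nest point along +y
- indicator: dial indicator, loose: black magnetic base 48 x 58 x 50 mm, steel column to 190 mm above its underside, dial 56 mm across on an arm to its +x, 128 to 160 mm up and out to 115 mm. Stands on the rest's plate about 65 mm to +x and 109 mm to -y of the centre of the rest. Origin: centre of its underside. Not to be moved
- bearing: loose ball bearing 35 mm across and 11 mm high, lying on the plate of the rest near its -x, +y corner. Origin at the centre of its underside. Not to be moved
- oil_can: red oil can 60 mm across, its thin brass spout reaches 171 mm high and 33 mm out; stands between the stand and the rest. Origin at the centre of its underside. Not to be knocked
- spare_pulley: small black iron pulley lying flat at the back of the bench, 80 mm across and 30 mm high. Not the one to be set up; not to be moved
- wrench: spanner lying at the back of the bench, 190 mm long. Not to be moved
- screw_tin: green tin of screws at the back of the bench, 85 x 120 x 32 mm. Not to be moved
- pulley (a joint): how far the pulley is turned on its axle (rad). It cannot slide along the axle but spins very freely on ball bearings (drag about 0.004 N m, well balanced, stays where it stops); the axle itself hardly turns. Read mark for where the mark points

How it is judged:
By the outcome, as a careful person would: the job done as asked, in the order asked, and still so for the second after the job is handed in, with the robot touching nothing.
It also fails if it takes over 72 s, if anything falls off the work surface, if the arm or the gripper's body presses on something with over 40 N, if the wrist force passes 120 N, or if a joint passes its speed limit or range.

### The arm

A 6-joint arm with a two-finger parallel gripper is mounted at the origin on the work surface. World frame = base frame: x ahead of the robot, y to its left, z up, the work surface at z = 0. Lengths are in m, angles in rad, forces in N, time in s.
With the tool pointing down it reaches from about 0.35 to 0.85 m from the base axis. Payload 8.1 kg.
Tool frame: the origin (TCP) lies at the centre of the arm's flange, where the gripper is bolted on; the fingertips stand 186 mm ahead of it and the grasp point (between the pads) lies 167 mm ahead of it; z points along the fingers, y is the line along which they close (so a half turn about z gives the same grasp; the last joint's range is limited). The gripper opens to 93 mm and grips with 3 to 60 N. Pads are 15 mm wide; open, the fingers measure 128 mm over their backs; the gripper's body (75 mm by 188 mm) begins 65 mm behind the grasp point.
Start: joints at [-1.282, 0.13, 1.488, -0, 1.523, -0.085], TCP at [0.219, -0.559, 0.405] pointing down, gripper open.
Joint ranges: [-2.96, 2.96], [-0.89, 2.26], [0.02, 2.5], [-1.34, 4.48], [0, 2.73], [-2.66, 2.66]. Speed limits (rad/s): [2.39, 2.39, 2.79, 3.14, 3.14, 3.14].

### API

Orientations are given as a rotation vector (axis times angle).
In Python, from plant import robot gives the robot as it stands.
- The arm moves only by the tool apply_moves, never from a script. Its argument "series" is a list of rows, each a list of 2 entries, a list of its own where there are three numbers: the shift along the tool's x, y, z in mm, then the turn, a rotation vector about the tool's x, y, z in rad. A call has 1 to 12 rows; each row shifts and turns the commanded pose from where the row before left it, along the tool's axes as they then stand; what a row does not reach is not made up. A row lasts 1/12 s, in which the tool goes at most 41.7 mm and 7.16 degrees, less where a joint would pass 70% of its speed; a pose out of reach is approached as far as the arm can. A call is refused whole if a number of a shift passes 41.7 or a number of a turn 0.125, either way. A call with a gripper value outside its range is refused whole. "claw" is the opening, from 0 (shut) to 1 (fully open), set as the call begins (left out, the last holds). The fingers move at their own pace and stop on an object; "newtons" is the grip in N (left out, the last holds). Time passes only in rows, so rows that do not move let the fingers close. It gives the time, the measured TCP pose, the force, the opening and the grip force at its end, in the units of the state.
- robot.read_state(): the state, without advancing time (a new reading comes with each control period).
- robot.read_camera(name): name is "scene" or "top" or "wrist"; returns (picture, depth): 420x560x3 uint8, blue, green, red; 420x560 float32, m along the optical axis (not along the pixel's ray), 0 where there is no reading.
- robot.calibration(name): a dict with "fx", "fy", "cx", "cy" (pixels), "extrinsics" (4x4, takes a point from world to camera coordinates). Camera axes: x right, y down, z forward; pixel columns grow to the right and rows downward; lengths in m; the calibration is good to about 2 mm. The wrist camera is an equidistant fisheye: a pixel r from the principal point sees the ray r / f radians off the axis. A picture is of the moment at which its call begins: read the wrist's pose just before it. calibration takes no time and is no camera call; for the wrist camera it gives the pose at the moment of the call.
- robot.close_job(): hands the job in; it is judged then, once.
The state is a dict: "t": time; "q": joint angles; "dq": joint speeds; "joint_torque": joint torques, N m; "tool_pos": TCP position; "orientation": TCP orientation; "force": force on the tool from outside, world axes, zero at the start; "wrist_torque": the same for the moment, N m; "opening": finger opening in m; "gripper_force": force on a finger pad.
Only numpy, scipy, OpenCV 4.12 (cv2) and the standard library are available. Lean on these libraries where they do the work, as an engineer would, in place of code of your own. Each camera call takes 0.05 s, during which the arm holds its last target. There are 200 camera calls.

## Working session

There is one attempt and no reset: what is moved stays moved. The work goes in short steps, Python scripts to look and compute and a tool call to move; the robot and the scene stay as the last step left them, time stands still between calls to the robot, and variables do not carry over. Pictures are saved under pics/ and viewed, at most 10 in all, crops included, and the job is handed in when it is done.

Besides the shell and the picture viewer there is one more tool, called after "Emit:" as name(argument=value, ...), one argument or row to a line, values as JSON. apply_moves: Moves the arm, as the interface text tells. Its arguments: {"type":"object","properties":{"series":{"type":"array"},"claw":{"type":"number"},"newtons":{"type":"number"}},"required":["series"]}

```bash
ls; mkdir -p pics; python3 - <<'E'
from plant import robot
import cv2,numpy as np
np.set_printoptions(precision=4,suppress=True)
s=robot.read_state();print(s)
for n in("scene","top"):
    p,d=robot.read_camera(n);cv2.imwrite(f"pics/{n}0.png",p);np.savez(f"pics/{n}0.npz",p=p,d=d);c=robot.calibration(n);print(n,c)
E
```

```text
pics
{'t': 0.0, 'q': array([-1.2824,  0.1312,  1.4893, -0.    ,  1.523 , -0.0854]), 'dq': array([-0.0006,  0.0016,  0.0007, -0.0003,  0.0015, -0.0023]), 'joint_torque': array([ -0.0001, -55.9834, -49.1773,   0.0769,   0.0352,  -0.0002]), 'tool_pos': array([ 0.219 , -0.5583,  0.4037]), 'orientation': array([-3.0851, -0.5833,  0.0003]), 'force': array([ 0.1556, -0.7614,  1.2081]), 'wrist_torque': array([-0.0487,  0.0328,  0.0309]), 'gripper_force': 0.0, 'opening': 0.09296596991566408}
scene {'fx': 471.112086252945, 'fy': 471.112086252945, 'cx': 275.1224483815911, 'cy': 212.37038830370236, 'extrinsics': array([[ 0.4661,  0.8845,  0.0226, -0.2427],
       [ 0.5217, -0.2541, -0.8144, -0.2522],
       [-0.7145,  0.3913, -0.5799,  1.6956],
       [ 0.    ,  0.    ,  0.    ,  1.    ]])}
top {'fx': 453.29944545967413, 'fy': 453.29944545967413, 'cx': 275.7271278302488, 'cy': 207.06932175916177, 'extrinsics': array([[-0.0122, -0.9998, -0.014 , -0.018 ],
       [-0.9963,  0.0134, -0.0853,  0.5938],
       [ 0.0854,  0.0129, -0.9963,  0.9913],
       [ 0.    ,  0.    ,  0.    ,  1.    ]])}
```

View pics/scene0.png

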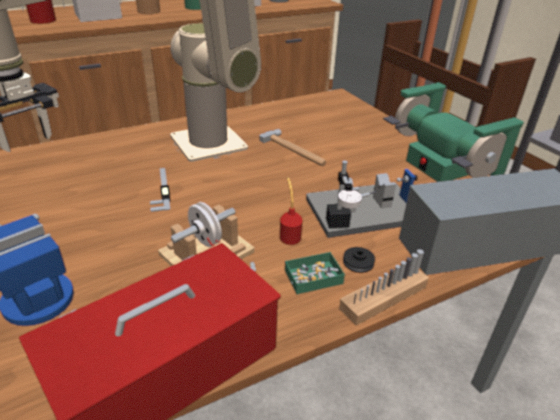

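View pics/top0.png

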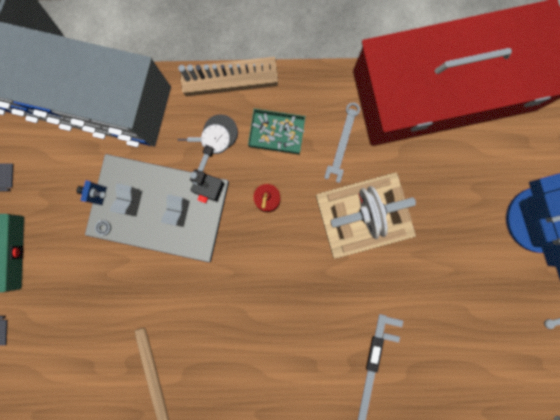

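The scene view shows the stand with the pulley at about (205,228), the red can at (291,228), and the rest at (365,205) with the blue stop at (408,185). In the top view the pulley is at (375,212) and the rest at (160,205). The stop is at (92,192), the V-blocks at (127,200) and (175,210), and the indicator base at (207,186). Next I measure with depth.

```bash
cat > h.py <<'E'
import numpy as np,cv2
from plant import robot
np.set_printoptions(precision=4,suppress=True)
def cloud(d,c):
    v,u=np.mgrid[:d.shape[0],:d.shape[1]]
    P=np.stack([(u-c["cx"])/c["fx"]*d,(v-c["cy"])/c["fy"]*d,d],-1)
    E=c["extrinsics"];return (P-E[:3,3])@E[:3,:3]
def rect(P):
    (a,b),(w,h),t=cv2.minAreaRect((P[:,:2]*1000).astype(np.float32));return np.round([a,b,w,h,t],1)
def pca(P):
    m=P.mean(0);_,_,V=np.linalg.svd(P[:,:2]-m[:2],full_matrices=False);return m,V[0],np.ptp((P[:,:2]-m[:2])@V[0]),np.ptp((P[:,:2]-m[:2])@V[1])
E
python3 - <<'E'
from h import *
z=np.load("pics/top0.npz");d=z["d"];p=z["p"];W=cloud(d,robot.calibration("top"))
def box(u0,u1,v0,v1,z0,z1):
    A=W[v0:v1,u0:u1].reshape(-1,3);k=(d[v0:v1,u0:u1].ravel()>0)&(A[:,2]>z0)&(A[:,2]<z1);return A[k]
print("table z",np.median(W[280:300,200:300,2]))
for n,b in dict(stand=(300,430,160,270,.012,.03),cheeks=(300,430,160,270,.09,.106),axle=(300,430,160,270,.06,.2),wheel=(300,430,160,270,.112,.2),plate=(75,240,145,270,.018,.033),vees=(105,195,175,230,.085,.12),brk=(75,110,175,210,.09,.16),ind=(185,235,165,205,.05,.1),col=(185,240,115,205,.12,.24),can=(245,290,175,215,.03,.3)).items():
    P=box(*b);print(n,len(P),rect(P),*pca(P),P[:,2].max())
v=box(105,195,175,230,.085,.12)
lab=v[:,1]>np.median(v[:,1])
E
```

```text
table z -0.000974225573870073
stand 2999 [ 573.4 -226.5  150.   190.7   14.5] [ 0.5677 -0.2145  0.0196] [-0.1746  0.9846] 0.19931761403410891 0.16298239712460993 0.02999881251826653
cheeks 1226 [ 573.9 -226.7  109.1  175.2   29.7] [ 0.573  -0.2255  0.0987] [ 0.2535 -0.9673] 0.18010822385817368 0.10879875472559883 0.10593081076321596
axle 2289 [ 573.8 -226.8  109.4  175.2   29.7] [ 0.5728 -0.2254  0.1068] [ 0.2521 -0.9677] 0.18011170549383565 0.108803908075124 0.14896638724579306
wheel 672 [ 572.3 -222.4  101.8   34.5   13.5] [ 0.5731 -0.2257  0.1332] [-0.9677 -0.252 ] 0.10198207686103877 0.03477874195396077 0.14896638724579306
plate 8309 [634.6 236.  290.5 269.5  77.5] [0.5903 0.246  0.0239] [0.405  0.9143] 0.31861455001359806 0.3153875922425088 0.03293088499030981
vees 841 [598.7 254.1 162.7  59.9  77.1] [0.5965 0.2443 0.0958] [-0.2245 -0.9745] 0.16270462250913653 0.05997193047490984 0.10513224793569008
brk 332 [623.3 364.1  53.3  41.9  42.6] [0.6238 0.3641 0.1051] [0.1995 0.9799] 0.06048748106175435 0.04342867238655218 0.11787758695650799
ind 552 [624.6 130.1  60.6  77.4  67. ] [0.6292 0.1208 0.0714] [ 0.449  -0.8935] 0.0947164428529059 0.057720262255043946 0.0995179889782602
col 1067 [685.8 100.6 112.2  87.2  10. ] [0.695  0.1    0.1744] [-0.9322  0.3618] 0.12505263783860665 0.08485305857650863 0.21795153830130373
can 609 [611.7  -5.7  58.5  58.7  30.2] [ 0.6094 -0.0065  0.0777] [-0.9878 -0.1558] 0.06160288242446889 0.05842800575268291 0.17210948770029352
```

```bash
cat >> h.py <<'E'
def tool(s=None):
    from scipy.spatial.transform import Rotation as R
    s=s or robot.read_state();return s,R.from_rotvec(s["orientation"]).as_matrix()
def goto(target):  # shift in tool mm, from measured pose
    s,M=tool();return 1000*M.T@(np.array(target)-s["tool_pos"]), M
E
python3 - <<'E'
from h import *
z=np.load("pics/top0.npz");d=z["d"];W=cloud(d,robot.calibration("top"))
def box(u0,u1,v0,v1,z0,z1):
    A=W[v0:v1,u0:u1].reshape(-1,3);k=(d[v0:v1,u0:u1].ravel()>0)&(A[:,2]>z0)&(A[:,2]<z1);return A[k]
a=np.array([-.252,.9677]);o=np.array([.5734,-.2265])
for z0 in(.12,.13,.14):
    P=box(300,430,160,270,z0,.2);s=(P[:,:2]-o)@a;t=(P[:,:2]-o)@[a[1],-a[0]];print(z0,len(P),np.percentile(s,[1,10,50,90,99])*1000,np.percentile(t,[1,99])*1000,P[:,2].max())
P=box(300,430,160,270,.092,.12);s=(P[:,:2]-o)@a;t=(P[:,:2]-o)@[a[1],-a[0]];k=abs(t)<.012;print("axle ends",s[k].min(),s[k].max(),P[k][:,2].max()); 
k2=(abs(s)>.035)&(abs(t)<.011)&(P[:,2]>.096);print("axle line",np.polyfit(s[k2],t[k2],1))
y=np.array([.2245,.9745]);y/=np.linalg.norm(y);o=np.array([.5964,.2440]);x=np.array([y[1],-y[0]])
P=box(75,240,145,270,.097,.108);s=(P[:,:2]-o)@y;t=(P[:,:2]-o)@x
for lo,hi in((-.08,-.03),(.03,.078)):
    k=(s>lo)&(s<hi)&(abs(t)<.04);print("block",k.sum(),np.percentile(s[k],[1,99])*1000,np.percentile(t[k],[1,99])*1000,rect(P[k]),np.median(P[k][:,2]))
P=box(75,240,145,270,.06,.125);s=(P[:,:2]-o)@y;t=(P[:,:2]-o)@x
k=(s>.076)&(s<.2)&(abs(t)<.04);h,e=np.histogram(s[k]*1000,bins=np.arange(70,170,4));print(h)
k=(s>.12)&(s<.2)&(abs(t)<.04);print("brk t",np.percentile(t[k],[1,99]))
k=(s>.085)&(s<.115)&(abs(t)<.02);print("screw",np.c_[s[k],t[k],P[k][:,2]][:12]*1000)
P=box(75,240,145,270,.018,.033);s=(P[:,:2]-o)@y;t=(P[:,:2]-o)@x;k=(abs(s)<.17)&(abs(t)<.11);print("plate",np.percentile(s[k],[.2,99.8]),np.percentile(t[k],[.2,99.8]))
s_,M=tool();print(M)
E
```

```text
0.12 582 [-12.5123  -9.865   -1.0118  10.9673  11.6794] [-45.0933  44.7146] 0.14896638724579306
0.13 435 [-12.6188 -10.0345  -1.6205  10.7223  11.5427] [-36.0582  37.1972] 0.14896638724579306
0.14 197 [-12.9537 -10.8309  -5.373    9.9511  11.2908] [-25.587   26.2779] 0.14896638724579306
axle ends -0.09081142105493724 0.089295633953494 0.11981203689709002
axle line [ 0.0016 -0.    ]
block 209 [-70.3176 -38.7298] [-29.6518  29.6105] [584.  190.8  32.6  59.9  78. ] 0.10105014239980653
block 214 [39.4949 71.7913] [-29.661   29.3863] [608.8 298.3  32.7  59.8  77.3] 0.10047780373420931
[  0   0   0   0   0   9  12   6   7   9   9  22 182  49  41  20   0  13
  21  16   2   0   0   0]
brk t [-0.0216  0.021 ]
screw [[114.8395   6.924   93.568 ]
 [114.5017   4.2865  97.8978]
 [114.0921   5.444   89.2878]
 [114.9359   1.7219 100.4313]
 [114.7367   2.2849  96.1646]
 [111.7559   2.6715  98.2706]
 [110.1195   3.1452  97.2817]
 [107.9343   3.5827  97.5616]
 [113.5763  -0.37   102.3527]
 [113.9717   0.2177  96.725 ]
 [112.1815   0.6803  96.0878]
 [109.3602   1.08    97.838 ]]
plate [-0.1442  0.1438] [-0.0948  0.0943]
[[ 0.9309  0.3651 -0.0005]
 [ 0.3651 -0.9309  0.0016]
 [ 0.0001 -0.0017 -1.    ]]
```

Emit:
apply_moves(
  series=[
    [[0,0,0],[0,0,0.119]],
  ],
)

```text
t: 0.18
tool_pos: [0.2191, -0.5584, 0.404]
orientation: [-3.114, -0.402, 0.0]
force: [0.1, -0.4, 0.2]
opening: 0.0929
gripper_force: 0.0
```

Emit:
apply_moves(
  series=[
    [[35.5,-19.3,3.3],[0,0,0]],
    [[35.5,-19.3,3.3],[0,0,0]],
    [[35.5,-19.3,3.3],[0,0,0]],
    [[35.5,-19.3,3.3],[0,0,0]],
    [[35.5,-19.3,3.3],[0,0,0]],
    [[35.5,-19.3,3.3],[0,0,0]],
    [[35.5,-19.3,3.3],[0,0,0]],
    [[35.5,-19.3,3.3],[0,0,0]],
    [[35.5,-19.3,3.3],[0,0,0]],
    [[35.5,-19.3,3.3],[0,0,0]],
    [[35.5,-19.3,3.3],[0,0,0]],
    [[35.5,-19.3,3.3],[0,0,0]],
  ],
  claw=1,
)

```text
t: 1.18
tool_pos: [0.574, -0.2253, 0.3645]
orientation: [-3.116, -0.399, 0.001]
force: [0.5, -1.7, 0.1]
opening: 0.0928
gripper_force: 0.0
```

```bash
python3 - <<'E'
from h import *
c=robot.calibration("wrist");p,d=robot.read_camera("wrist");cv2.imwrite("pics/w1.png",p);np.savez("pics/w1.npz",p=p,d=d)
print(c);print(goto([.5735,-.2270,.360]));print(robot.read_state()["t"])
E
```

```text
{'fx': 325.19226210127806, 'fy': 325.19226210127806, 'cx': 277.6805374241966, 'cy': 209.85979024356823, 'extrinsics': array([[ 0.2524, -0.9676, -0.0003, -0.3619],
       [-0.9369, -0.2444,  0.2501,  0.4618],
       [-0.2421, -0.0628, -0.9682,  0.4763],
       [ 0.    ,  0.    ,  0.    ,  1.    ]])}
(array([-5.8663,  5.6684,  3.4658]), array([[ 0.9667,  0.2558,  0.0011],
       [ 0.2558, -0.9667,  0.0038],
       [ 0.0021, -0.0034, -1.    ]]))
1.2333
```

View pics/w1.png

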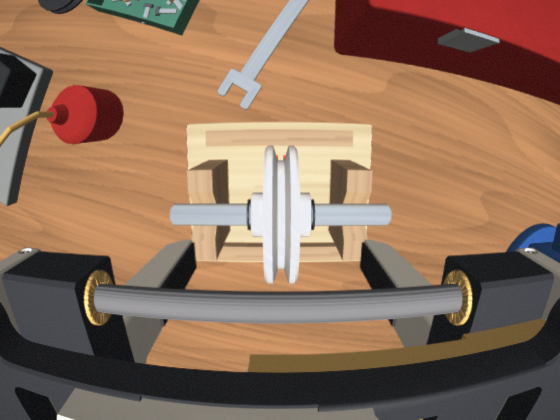

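The wrist view shows the wheel centred at column 281 between the fingers, with the axle at row 214. There is a hint of red at (284,155), so the mark is probably low on the +x side.

Emit:
apply_moves(
  series=[
    [[0,0,0],[0,0,0]],
    [[0,0,0],[0,0,0]],
    [[0,0,0],[0,0,0]],
  ],
)

```text
t: 1.48
tool_pos: [0.5724, -0.2277, 0.3649]
orientation: [3.116, 0.398, -0.001]
force: [-0.3, 0.0, 0.8]
opening: 0.093
gripper_force: 0.0
```

```bash
python3 - <<'E'
from h import *
print(goto([.5735,-.2270,.299]))
# wrist ray check of the wheel centre at top rim and the axle ends
c=robot.calibration("wrist");E=c["extrinsics"];p,d=robot.read_camera("wrist")
def ray(u,v,z):
    x,y=(u-c["cx"])/c["fx"],(v-c["cy"])/c["fy"];r=np.hypot(x,y);q=np.array([np.sin(r)*x/r,np.sin(r)*y/r,np.cos(r)])@E[:3,:3]
    o=-E[:3,:3].T@E[:3,3];return o+q*(z-o[2])/q[2]
cv2.imwrite("pics/w2.png",p)
g=cv2.cvtColor(p,cv2.COLOR_BGR2HSV)
m=(g[:,:,1]<60)&(g[:,:,2]>120);m[:, :120]=0;m[250:]=0
ys,xs=np.where(m[195:240]);ys+=195
print("axle cols",xs.min(),xs.max(),np.median(ys))
w=m[150:185];ys2,xs2=np.where(w);print("wheel cols",np.percentile(xs2,[2,98]))
for u in (xs.min(),xs.max()):print(ray(u,np.median(ys),.093))
E
```

```text
(array([ 1.2505, -0.3976, 65.8688]), array([[ 0.9678,  0.2516, -0.0008],
       [ 0.2516, -0.9678, -0.0001],
       [-0.0008, -0.0001, -1.    ]]))
axle cols 167 389 213.0
wheel cols [231. 321.]
[ 0.5484 -0.1373  0.093 ]
[ 0.5953 -0.3173  0.093 ]
```

Emit:
apply_moves(
  series=[
    [[1,0,11],[0,0,0]],
    [[0,0,11],[0,0,0]],
    [[0,0,11],[0,0,0]],
    [[0,0,11],[0,0,0]],
    [[0,0,11],[0,0,0]],
    [[0,0,6],[0,0,0]],
    [[0,0,4],[0,0,0]],
    [[0,0,0],[0,0,0]],
  ],
)

```text
t: 2.2
tool_pos: [0.5736, -0.2266, 0.2986]
orientation: [-3.115, -0.399, 0.003]
force: [-0.3, -0.4, -1.2]
opening: 0.0929
gripper_force: 0.0
```

Emit:
apply_moves(
  series=[
    [[0,0,0],[0,0,0]],
    [[0,0,0],[0,0,0]],
    [[0,0,0],[0,0,0]],
    [[0,0,0],[0,0,0]],
    [[0,0,0],[0,0,0]],
    [[0,0,0],[0,0,0]],
    [[0,0,0],[0,0,0]],
    [[0,0,0],[0,0,0]],
    [[0,0,0],[0,0,0]],
    [[0,0,0],[0,0,0]],
    [[0,0,0],[0,0,0]],
    [[0,0,0],[0,0,0]],
  ],
  claw=0,
  newtons=35,
)

```text
t: 3.2
tool_pos: [0.574, -0.2269, 0.3001]
orientation: [3.116, 0.399, 0.0]
force: [0.1, 0.1, -0.3]
opening: 0.0242
gripper_force: 35.0
```

Emit:
apply_moves(
  series=[
    [[0,0,-5],[0,0,0]],
    [[0,0,-10],[0,0,0]],
    [[0,0,-15],[0,0,0]],
    [[0,0,-20],[0,0,0]],
    [[0,0,-20],[0,0,0]],
    [[0,0,-20],[0,0,0]],
    [[0,0,-20],[0,0,0]],
    [[0,0,-20],[0,0,0]],
    [[0,0,-20],[0,0,0]],
    [[0,0,-20],[0,0,0]],
    [[0,0,-15],[0,0,0]],
    [[0,0,-8],[0,0,0]],
  ],
)

```text
t: 4.2
tool_pos: [0.5739, -0.2267, 0.4962]
orientation: [3.115, 0.399, 0.004]
force: [0.5, 0.4, -6.3]
opening: 0.0239
gripper_force: 35.0
```

Emit:
apply_moves(
  series=[
    [[0,0,0],[0,0,0.06]],
    [[0,0,0],[0,0,0.06]],
    [[0,0,0],[0,0,0.06]],
    [[0,0,0],[0,0,0.06]],
    [[0,0,0],[0,0,0.06]],
    [[0,0,0],[0,0,0.06]],
    [[0,0,0],[0,0,0.06]],
    [[0,0,0],[0,0,0.06]],
    [[0,0,0],[0,0,0]],
    [[0,0,0],[0,0,0]],
    [[0,0,0],[0,0,0]],
  ],
)

```text
t: 5.12
tool_pos: [0.5739, -0.2268, 0.4928]
orientation: [-3.122, 0.35, 0.001]
force: [0.1, -0.9, -6.0]
opening: 0.0238
gripper_force: 35.0
```

```bash
python3 - <<'E'
from h import *
y=np.array([np.sin(np.radians(13)),np.cos(np.radians(13))]);n=np.array([.5965,.2445])
s,M=tool();print(s["tool_pos"],s["force"],s["gripper_force"],s["opening"],M)
print(goto([*(n-.006*y),.5]))
p,d=robot.read_camera("wrist");cv2.imwrite("pics/w3.png",p)
E
```

```text
[ 0.5739 -0.2268  0.4928] [ 0.0941 -0.9007 -6.0066] 34.99875247478485 0.02381314549482012 [[ 0.9752 -0.2213 -0.0007]
 [-0.2213 -0.9752  0.0004]
 [-0.0008 -0.0002 -1.    ]]
(array([ -82.2693, -458.5946,   -7.0672]), array([[ 0.9752, -0.2213, -0.0007],
       [-0.2213, -0.9752,  0.0004],
       [-0.0008, -0.0002, -1.    ]]))
```

View pics/w3.png

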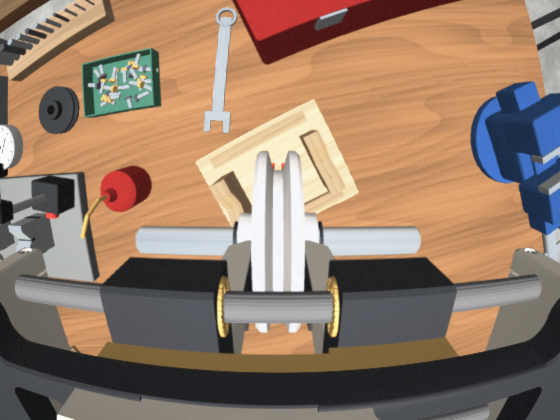

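The mark shows red in the groove at (280,165), on the wheel's +x side. The axle is level in the grip, so I carry it across above everything.

Emit:
apply_moves(
  series=[
    [[-1.8,-10,0],[0,0,0]],
    [[-3.6,-20,0],[0,0,0]],
    [[-5.4,-30,0],[0,0,0]],
    [[-6.3,-35,0],[0,0,0]],
    [[-6.3,-35,0],[0,0,0]],
    [[-6.3,-35,0],[0,0,0]],
    [[-6.3,-35,0],[0,0,0]],
    [[-6.3,-35,0],[0,0,0]],
    [[-6.3,-35,0],[0,0,0]],
    [[-6.3,-35,0],[0,0,0]],
    [[-6.3,-35,0],[0,0,0]],
    [[-5.4,-30,0],[0,0,0]],
  ],
)

```text
t: 6.17
tool_pos: [0.5909, 0.1518, 0.4933]
orientation: [-3.121, 0.35, -0.0]
force: [0.5, 0.5, -6.6]
opening: 0.0238
gripper_force: 35.0
```

Emit:
apply_moves(
  series=[
    [[-5.4,-30,0],[0,0,0.004]],
    [[-4.5,-25,0],[0,0,0]],
    [[-3.2,-18,0],[0,0,0]],
    [[-1.8,-10,0],[0,0,0]],
    [[-1,-5.6,0],[0,0,0]],
    [[0,0,0],[0,0,0]],
    [[0,0,0],[0,0,0]],
    [[0,0,0],[0,0,0]],
  ],
)

```text
t: 6.83
tool_pos: [0.5963, 0.2375, 0.4932]
orientation: [3.12, -0.361, 0.0]
force: [-0.2, 0.6, -5.8]
opening: 0.024
gripper_force: 35.0
```

```bash
python3 - <<'E'
from h import *
y=np.array([np.sin(np.radians(13)),np.cos(np.radians(13))]);n=np.array([.5965,.2445]);x=np.array([y[1],-y[0]])
s,M=tool();print(s["t"],s["tool_pos"],s["force"],M)
print(goto([*(n-.006*y),.301]))
p,d=robot.read_camera("top");cv2.imwrite("pics/t2.png",p);W=cloud(d,robot.calibration("top"))
a=(d>0)&(W[...,2]>.255)&(W[...,2]<.31);P=W[a];r=P[:,:2]-n;S=r@y*1000;T=r@x*1000;k=(abs(T)<14)&(abs(S)<120)
print(len(P[k]),"ends",S[k].min(),S[k].max());k2=k&(abs(S)>40);print(np.polyfit(S[k2],T[k2],1),np.polyfit(S[k2],P[k2][:,2]*1000,1))
p,d=robot.read_camera("scene");cv2.imwrite("pics/s2.png",p[120:270,250:470].repeat(3,0).repeat(3,1));W=cloud(d,robot.calibration("scene"))
E
```

```text
6.8333 [0.5963 0.2375 0.4932] [-0.1818  0.5633 -5.7585] [[ 0.9736 -0.2283  0.0001]
 [-0.2283 -0.9736 -0.0005]
 [ 0.0002  0.0004 -1.    ]]
(array([ -1.4516,  -0.9482, 192.2303]), array([[ 0.9736, -0.2283,  0.0001],
       [-0.2283, -0.9736, -0.0005],
       [ 0.0002,  0.0004, -1.    ]]))
261 ends -97.93351954411337 -18.59077947997061
[0.0055 1.548 ] [  0.0611 296.2649]
```

View pics/s2.png

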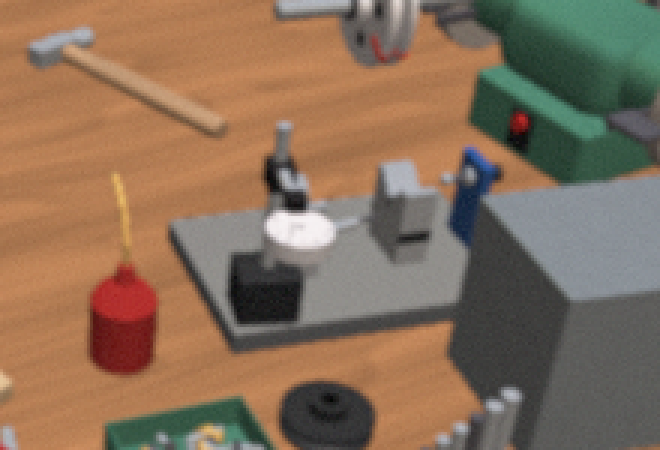

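```bash
python3 - <<'E'
from h import *
y=np.array([np.sin(np.radians(13)),np.cos(np.radians(13))]);n=np.array([.5965,.2445]);x=np.array([y[1],-y[0]])
for nm in("top","scene"):
    p,d=robot.read_camera(nm);W=cloud(d,robot.calibration(nm));P=W[(d>0)&(W[...,2]>.24)&(W[...,2]<.33)];r=P[:,:2]-n;S=r@y*1000;T=r@x*1000
    for lo in range(-100,100,15):
        k=(S>lo)&(S<lo+15)&(abs(T)<15)
        if k.sum()>3 and abs(lo+7)>30: print(nm,lo+7.5,k.sum(),np.median(T[k]),np.percentile(P[k][:,2]*1000,[10,50,90]))
E
```

```text
top -92.5 97 1.394805568158535 [285.4438 291.2608 294.9079]
top -77.5 95 1.1524445643019363 [289.0245 292.4664 294.7258]
top -62.5 52 1.441021071806901 [287.7979 292.1338 294.1078]
scene -92.5 39 8.341958072875265 [281.6471 289.6682 295.1678]
scene -77.5 41 8.764749004034579 [282.6638 290.4723 294.9059]
scene -62.5 41 9.575544363299436 [283.352  289.9752 295.1056]
scene -47.5 40 9.307677244533906 [282.9418 289.8605 294.9044]
scene -32.5 93 8.586199051624956 [279.5411 297.6991 325.2091]
scene 42.5 36 10.015804437184599 [281.7543 290.2531 294.913 ]
scene 57.5 36 9.608386382590115 [282.5201 290.1449 294.7938]
scene 72.5 39 10.432143778189351 [282.2048 290.5971 295.4846]
scene 87.5 9 8.66721014667704 [283.8831 292.0371 294.9331]
```

The crop shows the wheel above the rest, with the red mark low on the face towards the camera at (385,45). Depth says the axle is level, so I lower it.

Emit:
apply_moves(
  series=[
    [[-1.3,0,6],[0,0,0]],
    [[0,0,12],[0,0,0]],
    [[0,0,18],[0,0,0]],
    [[0,0,20],[0,0,0]],
    [[0,0,20],[0,0,0]],
    [[0,0,20],[0,0,0]],
    [[0,0,20],[0,0,0]],
    [[0,0,20],[0,0,0]],
    [[0,0,16],[0,0,0]],
    [[0,0,12],[0,0,0]],
    [[0,0,7],[0,0,0]],
    [[0,0,3],[0,0,0]],
  ],
)

```text
t: 8.03
tool_pos: [0.5944, 0.2387, 0.3171]
orientation: [3.12, -0.359, -0.004]
force: [0.7, -0.4, -5.6]
opening: 0.0238
gripper_force: 35.0
```

Emit:
apply_moves(
  series=[
    [[0,0,1.5],[0,0,0]],
    [[0,0,1.5],[0,0,0]],
    [[0,0,1.5],[0,0,0]],
    [[0,0,1.5],[0,0,0]],
    [[0,0,1.5],[0,0,0]],
    [[0,0,1],[0,0,0]],
    [[0,0,0],[0,0,0]],
    [[0,0,0],[0,0,0]],
  ],
)

```text
t: 8.7
tool_pos: [0.5949, 0.2389, 0.3106]
orientation: [3.121, -0.359, -0.0]
force: [0.2, 0.4, -6.8]
opening: 0.0241
gripper_force: 35.0
```

Emit:
apply_moves(
  series=[
    [[0,0,1],[0,0,0]],
    [[0,0,1],[0,0,0]],
    [[0,0,1],[0,0,0]],
    [[0,0,1],[0,0,0]],
    [[0,0,1],[0,0,0]],
    [[0,0,0.5],[0,0,0]],
    [[0,0,0.5],[0,0,0]],
    [[0,0,0.5],[0,0,0]],
    [[0,0,0],[0,0,0]],
  ],
)

```text
t: 9.45
tool_pos: [0.5949, 0.2389, 0.304]
orientation: [3.121, -0.359, -0.0]
force: [0.1, 0.5, -6.5]
opening: 0.0238
gripper_force: 35.0
```

Emit:
apply_moves(
  series=[
    [[0,0,0.5],[0,0,0]],
    [[0,0,0.4],[0,0,0]],
    [[0,0,0.4],[0,0,0]],
    [[0,0,0],[0,0,0]],
  ],
)

```text
t: 9.78
tool_pos: [0.5949, 0.2389, 0.3028]
orientation: [3.121, -0.359, 0.0]
force: [0.3, 0.4, -6.1]
opening: 0.024
gripper_force: 35.0
```

Emit:
apply_moves(
  series=[
    [[0,0,0.4],[0,0,0]],
    [[0,0,0.4],[0,0,0]],
    [[0,0,0],[0,0,0]],
    [[0,0,0],[0,0,0]],
  ],
)

```text
t: 10.12
tool_pos: [0.5951, 0.2389, 0.3024]
orientation: [-3.121, 0.359, -0.001]
force: [-0.1, -1.0, -3.3]
opening: 0.0233
gripper_force: 35.0
```

Emit:
apply_moves(
  series=[
    [[0,0,0.4],[0,0,0]],
    [[0,0,0.4],[0,0,0]],
    [[0,0,0],[0,0,0]],
    [[0,0,0],[0,0,0]],
  ],
)

```text
t: 10.45
tool_pos: [0.5951, 0.2389, 0.3022]
orientation: [-3.121, 0.359, -0.001]
force: [-3.3, -2.2, 4.2]
opening: 0.0239
gripper_force: 35.0
```

Emit:
apply_moves(
  series=[
    [[-0.3,0,-0.5],[0,0,0]],
    [[0,-0.8,0],[0,0,0]],
    [[0,-0.8,0],[0,0,0]],
    [[0,-0.8,0],[0,0,0]],
    [[0,-0.8,0],[0,0,0]],
    [[0,0,0],[0,0,0]],
  ],
)

```text
t: 10.95
tool_pos: [0.5956, 0.2413, 0.3021]
orientation: [3.119, -0.36, 0.001]
force: [-2.5, -6.4, 4.5]
opening: 0.0236
gripper_force: 35.0
```

```bash
python3 - <<'E'
from h import *
y=np.array([np.sin(np.radians(13)),np.cos(np.radians(13))]);n=np.array([.5965,.2445])
s,M=tool();print(s["tool_pos"],s["force"],(s["tool_pos"][:2]-n)@y)
p,d=robot.read_camera("top");cv2.imwrite("pics/t3.png",cv2.resize(p[130:270,60:250],None,fx=4,fy=4))
p,d=robot.read_camera("wrist");cv2.imwrite("pics/w4.png",p)
E
```

```text
[0.5956 0.2413 0.3021] [-2.4948 -6.4003  4.5448] -0.0032895766875774657
```

View pics/w4.png

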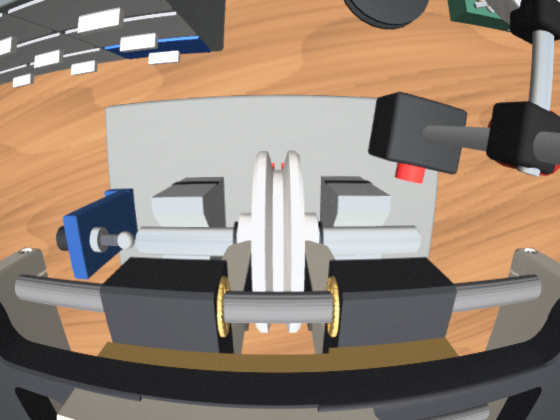

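The axle lies in the vees with its end at (137,240). The ball's edge is at about (133,240), so the gap is about 3 mm, and I keep sliding.

Emit:
apply_moves(
  series=[
    [[0,-0.5,0],[0,0,0]],
    [[0,-0.5,0],[0,0,0]],
    [[0,-0.5,0],[0,0,0]],
    [[0,-0.5,0],[0,0,0]],
    [[0,0,0],[0,0,0]],
  ],
)

```text
t: 11.47
tool_pos: [0.596, 0.2432, 0.3021]
orientation: [3.119, -0.36, 0.0]
force: [-2.7, -7.0, 4.4]
opening: 0.0237
gripper_force: 35.0
```

Emit:
apply_moves(
  series=[
    [[0,-0.4,0],[0,0,0]],
    [[0,-0.4,0],[0,0,0]],
    [[0,0,0],[0,0,0]],
  ],
)

```text
t: 11.72
tool_pos: [0.5962, 0.2439, 0.3021]
orientation: [3.119, -0.36, 0.0]
force: [-2.6, -7.5, 4.7]
opening: 0.024
gripper_force: 35.0
```

Emit:
apply_moves(
  series=[
    [[0,-0.4,0],[0,0,0]],
    [[0,-0.4,0],[0,0,0]],
    [[0,0,0],[0,0,0]],
  ],
)

```text
t: 11.97
tool_pos: [0.5964, 0.2447, 0.3021]
orientation: [3.119, -0.36, 0.0]
force: [-2.0, -7.3, 4.9]
opening: 0.0237
gripper_force: 35.0
```

Emit:
apply_moves(
  series=[
    [[0,-0.4,0],[0,0,0]],
    [[0,-0.4,0],[0,0,0]],
    [[0,0,0],[0,0,0]],
  ],
)

```text
t: 12.22
tool_pos: [0.5965, 0.2455, 0.3021]
orientation: [3.119, -0.36, 0.0]
force: [-3.1, -8.2, 5.1]
opening: 0.0237
gripper_force: 35.0
```

Emit:
apply_moves(
  series=[
    [[0,-0.4,0],[0,0,0]],
    [[0,0,0],[0,0,0]],
  ],
)

```text
t: 12.38
tool_pos: [0.5966, 0.2458, 0.3021]
orientation: [3.119, -0.36, 0.0]
force: [-2.6, -8.3, 5.0]
opening: 0.0238
gripper_force: 35.0
```

Emit:
apply_moves(
  series=[
    [[0,-0.4,0],[0,0,0]],
    [[0,0,0],[0,0,0]],
  ],
)

```text
t: 12.55
tool_pos: [0.5967, 0.2461, 0.3022]
orientation: [3.119, -0.36, 0.0]
force: [-3.1, -8.1, 4.4]
opening: 0.0242
gripper_force: 35.0
```

Emit:
apply_moves(
  series=[
    [[0,-0.4,0],[0,0,0]],
    [[0,0,0],[0,0,0]],
  ],
)

```text
t: 12.72
tool_pos: [0.5968, 0.2463, 0.3022]
orientation: [3.118, -0.36, -0.0]
force: [-3.3, -9.8, 6.3]
opening: 0.0238
gripper_force: 35.0
```

Emit:
apply_moves(
  series=[
    [[0,-0.4,0],[0,0,0]],
    [[0,0,0],[0,0,0]],
  ],
)

```text
t: 12.88
tool_pos: [0.5968, 0.2465, 0.3022]
orientation: [3.118, -0.36, -0.0]
force: [-4.3, -10.7, 6.4]
opening: 0.0239
gripper_force: 35.0
```

Emit:
apply_moves(
  series=[
    [[0,-0.4,0],[0,0,0]],
    [[0,0,0],[0,0,0]],
  ],
)

```text
t: 13.05
tool_pos: [0.5969, 0.2466, 0.3022]
orientation: [3.117, -0.36, -0.001]
force: [-5.0, -12.6, 7.1]
opening: 0.0242
gripper_force: 35.0
```

Emit:
apply_moves(
  series=[
    [[0,0.6,-0.3],[0,0,0]],
    [[0,0.6,0],[0,0,0]],
    [[0,0,0],[0,0,0]],
  ],
)

```text
t: 13.3
tool_pos: [0.5967, 0.2462, 0.3022]
orientation: [3.119, -0.36, 0.0]
force: [-0.9, -7.1, 3.1]
opening: 0.0235
gripper_force: 35.0
```

```bash
cat >> h.py <<'E'
Y=np.array([np.sin(np.radians(13)),np.cos(np.radians(13)),0]);X=np.array([Y[1],-Y[0],0]);N=np.array([.5965,.2450,.095])
def mark(nm):
    p,d=robot.read_camera(nm);W=cloud(d,robot.calibration(nm)) if nm!="wrist" else None
    g=cv2.cvtColor(p,cv2.COLOR_BGR2HSV);m=((g[...,0]<8)|(g[...,0]>172))&(g[...,1]>110)&(g[...,2]>60)
    r=W-N;s,t,z=r@Y,r@X,r[...,2];k=m&(d>0)&(abs(s)<.022)&(np.hypot(t,z)<.064)&(np.hypot(t,z)>.025)
    a=np.degrees(np.arctan2(t[k],z[k]));print(nm,k.sum(),"angle from up towards +x:",np.median(a) if k.any() else None,np.percentile(a,[10,90]) if k.any() else "")
    if k.any():
        v,u=np.where(k);print(np.c_[u,v,1000*s[k],1000*t[k],1000*z[k],a][::max(1,k.sum()//14)].round(1))
    return p,k
E
python3 - <<'E'
from h import *
p,k=mark("scene");p,k=mark("top")
s,M=tool();print(s["tool_pos"],s["force"],s["q"],s["t"])
E
```

```text
scene 14 angle from up towards +x: 120.5477587243758 [116.3852 124.8079]
[[367.  197.  -10.   33.5 -22.3 123.6]
 [368.  197.   -9.8  38.6 -19.  116.2]
 [367.  198.  -10.4  35.1 -24.5 124.9]
 [368.  198.   -8.9  38.  -22.9 121. ]
 [367.  199.   -9.1  33.6 -29.  130.8]
 [368.  199.  -11.2  42.9 -22.6 117.8]
 [368.  200.  -10.2  42.1 -26.6 122.3]
 [369.  200.  -10.7  48.5 -22.3 114.7]
 [368.  201.  -10.2  43.  -29.3 124.3]
 [369.  201.  -10.8  49.5 -24.9 116.8]
 [370.  201.   -7.8  49.5 -25.4 117.2]
 [375.  201.    7.4  49.5 -27.6 119.1]
 [376.  201.   10.7  49.1 -28.4 120.1]
 [369.  202.   -8.   45.5 -31.3 124.6]]
top 0 angle from up towards +x: None 
[0.5967 0.2462 0.3022] [-1.9619 -6.4202  2.8673] [ 0.3125  0.3171  1.463  -0.0018  1.3621  2.1134] 13.4
```

The mark is 120° from the top towards +x. I swing the wheel towards -x about the axle with a light grip, release, return and regrip.

Emit:
apply_moves(
  series=[
    [[0,0.6,0],[0,0,0]],
    [[0,0,0],[0,0,0]],
    [[0,0,0],[0,0,0]],
  ],
  newtons=6,
)

```text
t: 13.65
tool_pos: [0.5966, 0.2461, 0.3022]
orientation: [3.12, -0.36, 0.001]
force: [0.3, -4.8, 2.5]
opening: 0.0238
gripper_force: 6.0
```

Emit:
apply_moves(
  series=[
    [[-6.2,0,0.1],[0,0.03,0]],
    [[-12.4,0,0.4],[0,0.06,0]],
    [[-12.4,0,0.4],[0,0.06,0]],
    [[-12.4,0,0.4],[0,0.06,0]],
    [[-12.4,0,0.4],[0,0.06,0]],
    [[0,0,0],[0,0,0]],
  ],
)

```text
t: 14.15
tool_pos: [0.5405, 0.2592, 0.293]
orientation: [3.061, -0.351, 0.418]
force: [1.2, -5.3, -1.9]
opening: 0.024
gripper_force: 6.0
```

Forces are small, so I continue the swing, then check the mark.

Emit:
apply_moves(
  series=[
    [[-12.4,0,0.4],[0,0.06,0]],
    [[-12.4,0,0.4],[0,0.06,0]],
    [[-12.4,0,0.4],[0,0.06,0]],
    [[-12.4,0,0.4],[0,0.06,0]],
    [[-12.4,0,0.4],[0,0.06,0]],
    [[-12.4,0,0.4],[0,0.06,0]],
    [[-12.4,0,0.4],[0,0.06,0]],
    [[-6.2,0,0.1],[0,0.03,0]],
    [[0,0,0],[0,0,0]],
  ],
)

```text
t: 14.9
tool_pos: [0.4788, 0.2482, 0.2724]
orientation: [2.905, -0.276, 1.013]
force: [1.4, 2.1, -7.3]
opening: 0.0243
gripper_force: 5.9
```

```bash
python3 - <<'E'
from h import *
p,k=mark("scene")
s,M=tool();print(s["tool_pos"],s["force"],s["q"],s["t"],M)
L=.2072;print("pivot",s["tool_pos"]+M[:,2]*L)
E
```

```text
scene 9 angle from up towards +x: 97.15708637585331 [ 95.9435 103.0107]
[[371.  196.   -8.2  51.2  -7.9  98.8]
 [372.  196.   -7.   54.3  -6.1  96.4]
 [373.  196.   -4.5  55.2  -5.8  96. ]
 [374.  196.   -2.1  56.2  -5.6  95.7]
 [367.  197.  -21.6  54.7  -6.9  97.2]
 [368.  197.  -19.3  55.8  -6.5  96.6]
 [371.  197.   -6.3  48.5 -13.1 105.1]
 [372.  197.   -4.9  51.5 -11.4 102.5]
 [373.  197.   -4.5  56.1  -8.5  98.6]]
[0.4792 0.2485 0.2728] [ 0.4995  1.7683 -5.8582] [ 0.5255 -0.1165  2.0661 -0.6267  0.7516  2.6572] 14.95 [[ 0.7692 -0.1864  0.6112]
 [-0.1518 -0.9824 -0.1085]
 [ 0.6207 -0.0093 -0.784 ]]
pivot [0.6059 0.226  0.1104]
```

The last joint ran to its range limit, so the tool drifted off the arc. I firm up the grip and look.

Emit:
apply_moves(
  series=[
    [[0,0,0],[0,0,0]],
    [[0,0,0],[0,0,0]],
    [[0,0,0],[0,0,0]],
  ],
  newtons=30,
)

```text
t: 15.2
tool_pos: [0.48, 0.2488, 0.2734]
orientation: [2.904, -0.277, 1.013]
force: [-0.3, 1.5, -6.5]
opening: 0.0238
gripper_force: 29.5
```

```bash
cat >> h.py <<'E'
def axle():
    for nm in("top","scene"):
        p,d=robot.read_camera(nm);cv2.imwrite("pics/axle_%s.png"%nm,p);W=cloud(d,robot.calibration(nm));g=cv2.cvtColor(p,cv2.COLOR_BGR2HSV)
        r=W-N;S,T,Z=r@Y*1000,r@X*1000,W[...,2]*1000;K=(d>0)&(abs(T)<22)&(Z>88)&(Z<140)
        for lo,hi in((-110,-100),(-100,-90),(-90,-73),(-37,-28),(28,37),(73,85),(85,95),(95,105)):
            k=K&(S>lo)&(S<hi)
            if k.sum()>3: print(nm,(lo,hi),k.sum(),"T",np.percentile(T[k],[5,50,95]).round(1),"Z",np.percentile(Z[k],[10,50,95]).round(1))
        k=K&(abs(T)<12)&(Z<125)&(S<-72);print(nm,"-y end",S[k].min() if k.any() else None)
E
python3 - <<'E'
from h import *
axle();s,M=tool();print(s["tool_pos"],s["force"],s["gripper_force"])
p=cv2.imread("pics/axle_top.png");q=cv2.imread("pics/axle_scene.png")
cv2.imwrite("pics/m1.png",np.vstack([cv2.resize(p[150:250,70:250],None,fx=3,fy=3),cv2.resize(q[150:240,300:480],None,fx=3,fy=3)]))
E
```

```text
top (-110, -100) 34 T [-6.4  1.5  9.3] Z [ 95.8 100.8 105.2]
top (-100, -90) 44 T [-6.4  1.3  9.5] Z [ 99.3 102.7 105.1]
top (-90, -73) 67 T [-6.6  0.8  9. ] Z [100.4 102.9 106.8]
top (-37, -28) 62 T [ 4.2 12.2 20.2] Z [106.4 118.9 138.9]
top (28, 37) 37 T [-8.4 -0.3  7.6] Z [103.1 107.1 110.3]
top (85, 95) 17 T [-4.   0.7  4.4] Z [ 94.1  96.5 100.8]
top (95, 105) 17 T [-4.2 -0.7  3. ] Z [ 95.2  97.8 101.2]
top -y end -106.58676497059642
scene (-110, -100) 16 T [-0.6  6.9 11.9] Z [ 92.2  99.6 105.7]
scene (-100, -90) 24 T [ 3.9 10.3 13. ] Z [ 94.3 103.1 107.4]
scene (-90, -73) 12 T [ 2.8  8.9 11.6] Z [ 95.1 103.3 107.7]
scene (-37, -28) 53 T [-5.  10.5 20.6] Z [101.3 114.4 137.3]
scene (28, 37) 21 T [-1.   7.5 11.1] Z [100.4 106.5 110.4]
scene (73, 85) 6 T [ 3.3  6.  10.5] Z [101.3 106.7 107.8]
scene (85, 95) 5 T [1.6 2.  5.2] Z [93.2 96.7 97.7]
scene (95, 105) 12 T [0.9 4.  8.6] Z [ 94.9  98.1 100.7]
scene -y end -104.79273667241046
[0.48   0.2488 0.2734] [-0.4842  0.7236 -6.3847] 29.54740136861801
```

View pics/m1.png

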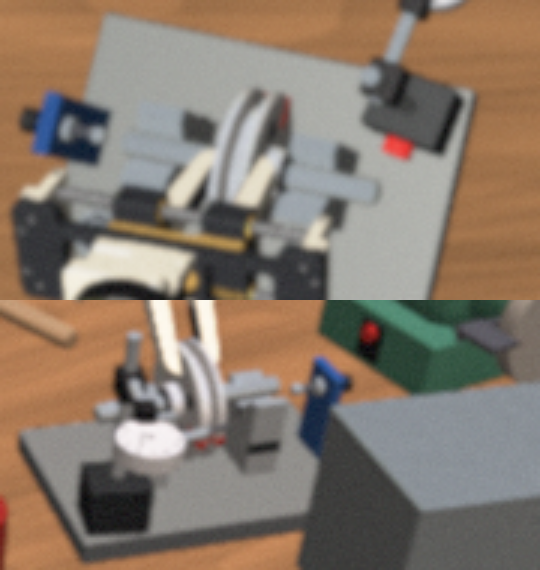

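The axle is still inside the vees, about 15 mm back from the stop and about 2-3 mm lifted. Nothing else has been touched. I swing back to upright, set it down, and regrasp with the hand turned half round, which gives the last joint free range.

Emit:
apply_moves(
  series=[
    [[6.2,0,0.1],[0,-0.03,0]],
    [[12.4,0,0.4],[0,-0.06,0]],
    [[12.4,0,0.4],[0,-0.06,0]],
    [[12.4,0,0.4],[0,-0.06,0]],
    [[12.4,0,0.4],[0,-0.06,0]],
    [[12.4,0,0.4],[0,-0.06,0]],
    [[12.4,0,0.4],[0,-0.06,0]],
    [[12.4,0,0.4],[0,-0.06,0]],
    [[12.4,0,0.4],[0,-0.06,0]],
    [[12.4,0,0.4],[0,-0.06,0]],
    [[12.4,0,0.4],[0,-0.06,0]],
    [[0,0,0],[0,0,0]],
  ],
)

```text
t: 16.3
tool_pos: [0.6001, 0.225, 0.3179]
orientation: [-3.122, 0.295, -0.063]
force: [1.3, 0.4, -4.8]
opening: 0.0241
gripper_force: 29.6
```

```bash
python3 - <<'E'
from h import *
s,M=tool();print(s["tool_pos"],s["force"],s["q"],s["t"],M)
L=.2072;P=s["tool_pos"]+M[:,2]*L;print("pivot",P,(P-N)@Y,(P-N)@X)
from scipy.spatial.transform import Rotation as R
G=np.c_[X,-Y,[0,0,-1]];print("turn to upright",R.from_matrix(M.T@G).as_rotvec())
axle()
E
```

```text
[0.6001 0.225  0.3179] [ 1.3131  0.3518 -4.7513] [ 0.2819  0.2729  1.4867 -0.0108  1.3426  2.0432] 16.3 [[ 0.9815 -0.187   0.0407]
 [-0.1872 -0.9823  0.0008]
 [ 0.0398 -0.0084 -0.9992]]
pivot [0.6085 0.2252 0.1109] -0.01658438913384392 0.016188133874045076
turn to upright [-0.0092 -0.0397  0.0386]
top (-110, -100) 39 T [-8.3 -1.   6.7] Z [107.8 112.9 117.6]
top (-100, -90) 42 T [-8.6 -0.5  6.9] Z [111.4 114.4 117.3]
top (-90, -73) 33 T [-9.  -1.4  6.9] Z [110.2 113.9 117.2]
top (-37, -28) 15 T [-20.8  -0.1   9.3] Z [102.2 121.  125.7]
top -y end -107.45234558316143
scene (-110, -100) 21 T [-5.1  4.6  9.5] Z [104.1 110.6 116. ]
scene (-100, -90) 19 T [ 3.5  6.8 12.1] Z [104.7 112.  119.2]
scene (-90, -73) 9 T [-5.4  6.6  9.8] Z [103.8 108.3 115.3]
scene (-37, -28) 49 T [-9.  12.2 19. ] Z [103.8 117.6 127.4]
scene (28, 37) 19 T [-4.8  6.2 10.6] Z [107.6 114.  118.6]
scene (73, 85) 4 T [-6.7  4.3  5. ] Z [ 96.  109.9 114.5]
scene (85, 95) 5 T [1.6 2.  9.5] Z [ 95.2  96.7 100.2]
scene (95, 105) 12 T [1.4 4.9 8.3] Z [ 94.8  97.3 101.1]
scene -y end -106.28925669861803
```

Emit:
apply_moves(
  series=[
    [[0,-2,0],[0,0,0]],
    [[0,-3,0],[0,0,0]],
    [[0,-3,0],[0,0,0]],
    [[0,-2,0],[0,0,0]],
    [[0,0,2],[0,0,0]],
    [[0,0,2],[0,0,0]],
    [[0,0,2],[0,0,0]],
    [[0,0,1],[0,0,0]],
    [[0,0,1],[0,0,0]],
    [[0,0,0],[0,0,0]],
  ],
)

```text
t: 17.23
tool_pos: [0.5999, 0.2357, 0.3096]
orientation: [-3.123, 0.293, -0.065]
force: [0.1, 0.9, -6.3]
opening: 0.0236
gripper_force: 29.9
```

Emit:
apply_moves(
  series=[
    [[0,0,0.6],[0,0,0]],
    [[0,0,0.6],[0,0,0]],
    [[0,0,0.6],[0,0,0]],
    [[0,0,0],[0,0,0]],
  ],
)

```text
t: 17.57
tool_pos: [0.6002, 0.2358, 0.3084]
orientation: [-3.122, 0.293, -0.067]
force: [0.5, -0.7, -5.7]
opening: 0.0237
gripper_force: 29.9
```

Emit:
apply_moves(
  series=[
    [[0,0,0.6],[0,0,0]],
    [[0,0,0.6],[0,0,0]],
    [[0,0,0],[0,0,0]],
  ],
)

```text
t: 17.82
tool_pos: [0.6005, 0.2357, 0.3075]
orientation: [-3.122, 0.293, -0.068]
force: [1.3, -1.1, -4.4]
opening: 0.024
gripper_force: 29.9
```

Emit:
apply_moves(
  series=[
    [[0.5,0,0.5],[0,0,0]],
    [[0.3,0,0.5],[0,0,0]],
    [[0,0,0],[0,0,0]],
  ],
)

```text
t: 18.07
tool_pos: [0.6013, 0.2355, 0.3065]
orientation: [-3.122, 0.293, -0.068]
force: [2.4, -2.8, -2.8]
opening: 0.0235
gripper_force: 29.9
```

Emit:
apply_moves(
  series=[
    [[0.3,0,0.5],[0,0,0]],
    [[0.3,0,0.5],[0,0,0]],
    [[0,0,0],[0,0,0]],
  ],
)

```text
t: 18.32
tool_pos: [0.602, 0.2353, 0.3055]
orientation: [-3.123, 0.293, -0.068]
force: [4.6, -3.0, -1.3]
opening: 0.0244
gripper_force: 30.0
```

```bash
python3 - <<'E'
from h import *
axle()
E
```

```text
top (-100, -90) 35 T [-7.1 -0.   7.9] Z [ 95.  100.5 104.9]
top (-90, -73) 71 T [-8.1 -0.2  8.2] Z [ 98.4 102.7 104.4]
top (-37, -28) 34 T [-6.8  9.1 18.2] Z [ 98.3 108.5 135.1]
top -y end -97.13486433859428
scene (-100, -90) 18 T [-0.2  6.  10.6] Z [ 93.2  98.3 104.8]
scene (-90, -73) 15 T [-1.4  7.7 11. ] Z [ 95.5 102.3 105.3]
scene (-37, -28) 37 T [-6.7  9.1 20.5] Z [ 95.7 106.2 138. ]
scene (28, 37) 15 T [-2.2  7.1  9.7] Z [ 94.7 101.7 106. ]
scene (73, 85) 24 T [-3.4  3.5  8.7] Z [ 96.9 102.4 107.6]
scene (85, 95) 8 T [0.3 5.7 8. ] Z [ 93.6  99.4 102.3]
scene (95, 105) 8 T [3.7 6.2 7.3] Z [ 92.9  96.7 100.7]
scene -y end -94.99711480188502
```

Emit:
apply_moves(
  series=[
    [[0,0,0.3],[0,0,0]],
    [[0,0,0.3],[0,0,0]],
    [[0,0,0.3],[0,0,0]],
    [[0,0,0],[0,0,0]],
  ],
  newtons=3,
)

```text
t: 18.75
tool_pos: [0.6017, 0.2359, 0.3048]
orientation: [-3.122, 0.292, -0.067]
force: [0.4, -0.6, 3.0]
opening: 0.0243
gripper_force: 3.1
```

Emit:
apply_moves(
  series=[
    [[0,0,0],[0,0,0]],
    [[0,0,0],[0,0,0]],
    [[0,0,0],[0,0,0]],
    [[0,0,0],[0,0,0]],
  ],
  claw=0.6,
)

```text
t: 19.08
tool_pos: [0.6014, 0.2356, 0.3038]
orientation: [-3.123, 0.292, -0.065]
force: [0.4, 0.2, -0.4]
opening: 0.0464
gripper_force: 0.0
```

```bash
python3 - <<'E'
from h import *
axle();mark("scene");mark("top")
E
```

```text
top (-100, -90) 35 T [-7.  -0.4  7.9] Z [ 94.3  99.7 103.4]
top (-90, -73) 71 T [-7.9  0.2  8.2] Z [ 97.4 100.8 104. ]
top -y end -96.99208190022512
scene (-100, -90) 18 T [-0.2  5.9 11. ] Z [ 91.4  99.  104. ]
scene (-90, -73) 13 T [-2.2  8.7 12.5] Z [ 95.  101.  104.2]
scene (-37, -28) 25 T [-1.   8.1 16.5] Z [ 97.2 102.7 106.9]
scene (28, 37) 23 T [ 2.2  9.6 21.6] Z [ 93.3 101.6 135.8]
scene (73, 85) 21 T [-0.3  6.8 14.4] Z [ 97.3 100.  104.5]
scene (85, 95) 7 T [-1.   3.7  7.6] Z [ 92.8  95.9 101.8]
scene (95, 105) 13 T [1.3 5.6 8.2] Z [ 93.3  97.2 100.7]
scene -y end -94.88331549156264
scene 10 angle from up towards +x: 138.78514722343482 [131.6438 142.5441]
[[363.  198.  -16.5  23.8 -31.  142.5]
 [364.  198.  -16.9  30.3 -26.7 131.4]
 [363.  199.  -16.6  25.  -33.5 143.3]
 [364.  199.  -14.3  26.4 -32.9 141.2]
 [364.  200.  -16.5  31.3 -32.8 136.3]
 [364.  201.  -15.1  29.7 -37.3 141.4]
 [365.  201.  -15.9  36.7 -32.6 131.7]
 [364.  202.  -15.2  30.8 -39.9 142.3]
 [365.  202.  -15.9  37.6 -35.4 133.3]
 [365.  203.  -15.4  37.7 -38.7 135.8]]
top 0 angle from up towards +x: None
```

Emit:
apply_moves(
  series=[
    [[0,0,-8],[0,0,0]],
    [[0,0,-16],[0,0,0]],
    [[0,0,-24],[0,0,0]],
    [[0,0,-28],[0,0,0]],
    [[0,0,-26],[0,0,0]],
    [[0,0,-14],[-0.009,-0.04,0.0386]],
    [[0,0,0],[0,0,-0.06]],
    [[0,0,0],[0,0,-0.1208]],
    [[0,0,0],[0,0,-0.1208]],
    [[0,0,0],[0,0,-0.1208]],
    [[0,0,0],[0,0,-0.1208]],
    [[0,0,0],[0,0,-0.1208]],
  ],
)

```text
t: 20.28
tool_pos: [0.5967, 0.2355, 0.4209]
orientation: [3.064, 0.693, 0.003]
force: [0.1, -0.7, -0.1]
opening: 0.0557
gripper_force: 0.0
```

Emit:
apply_moves(
  series=[
    [[0,0,0],[0,0,-0.1208]],
    [[0,0,0],[0,0,-0.1208]],
    [[0,0,0],[0,0,-0.1208]],
    [[0,0,0],[0,0,-0.1208]],
    [[0,0,0],[0,0,-0.1208]],
    [[0,0,0],[0,0,-0.1208]],
    [[0,0,0],[0,0,-0.1208]],
    [[0,0,0],[0,0,-0.1208]],
    [[0,0,0],[0,0,-0.1208]],
    [[0,0,0],[0,0,-0.1208]],
    [[0,0,0],[0,0,-0.1208]],
    [[0,0,0],[0,0,-0.1208]],
  ],
)

```text
t: 21.28
tool_pos: [0.5967, 0.2355, 0.4209]
orientation: [1.834, 2.549, 0.002]
force: [-0.1, -0.4, 0.3]
opening: 0.0559
gripper_force: 0.0
```

Emit:
apply_moves(
  series=[
    [[0,0,0],[0,0,-0.1208]],
    [[0,0,0],[0,0,-0.1208]],
    [[0,0,0],[0,0,-0.1208]],
    [[0,0,0],[0,0,-0.1208]],
    [[0,0,0],[0,0,-0.1208]],
    [[0,0,0],[0,0,-0.1208]],
    [[0,0,0],[0,0,-0.1208]],
    [[0,0,0],[0,0,-0.1208]],
    [[0,0,0],[0,0,-0.0608]],
    [[0,0,0],[0,0,0]],
    [[0,0,0],[0,0,0]],
    [[0,0,0],[0,0,0]],
  ],
)

```text
t: 22.28
tool_pos: [0.5967, 0.2355, 0.4205]
orientation: [0.358, 3.119, 0.001]
force: [-0.7, 1.0, 0.8]
opening: 0.0557
gripper_force: 0.0
```

```bash
python3 - <<'E'
from h import *
from scipy.spatial.transform import Rotation as R
s,M=tool();print(s["t"],s["tool_pos"],s["q"])
G=np.c_[-X,Y,[0,0,-1]];print("turn",R.from_matrix(M.T@G).as_rotvec())
axle()
print(goto(np.array([.5966,.2461,.3022])-.0072*Y)[0])
p,d=robot.read_camera("top");W=cloud(d,robot.calibration("top"));r=W-N;k=(d>0)&(W[...,2]>.125)&(W[...,2]<.155)&(abs(r@X)<.05)&(abs(r@Y)<.03);S=(r@Y)[k]*1000;print("wheel S",np.percentile(S,[2,98]),W[...,2][k].max())
mark("scene")
E
```

```text
22.2833 [0.5967 0.2355 0.4205] [ 0.2961  0.2355  1.3417 -0.0003  1.5626 -1.0461]
turn [ 0.0006  0.0017 -0.0017]
top (-100, -90) 34 T [-7.1 -0.2  7.9] Z [ 95.4  99.8 103. ]
top (-90, -73) 72 T [-7.9  0.2  8.2] Z [ 96.6 101.1 105.1]
top (-37, -28) 13 T [-8.4 -0.3  9.8] Z [ 94.1  99.7 104.7]
top -y end -96.73744883956435
scene (-100, -90) 17 T [ 1.4  4.9 12.7] Z [ 91.5  96.7 105.5]
scene (-90, -73) 14 T [-1.6  7.3 10.6] Z [ 95.1 100.3 104.2]
scene (-37, -28) 30 T [-16.3   7.   17.1] Z [ 96.5 101.9 107.8]
scene (28, 37) 17 T [-0.1  8.6 12.1] Z [ 92.2 100.4 104.8]
scene (73, 85) 23 T [ 3.   8.1 12. ] Z [ 95.2 101.2 106. ]
scene (85, 95) 5 T [1.7 3.3 5.8] Z [94.2 96.5 98.4]
scene (95, 105) 12 T [0.1 4.3 8.5] Z [ 94.2  98.3 101. ]
scene -y end -96.92790142422997
[  2.6728   3.0772 118.096 ]
wheel S [-18.5465   3.9714] 0.13495400635993987
scene 10 angle from up towards +x: 133.76296583666772 [127.9196 140.897 ]
[[363.  198.  -17.2  25.1 -30.  140.1]
 [364.  198.  -18.   32.2 -25.3 128.1]
 [363.  199.  -15.1  22.2 -35.6 148. ]
 [364.  199.  -17.3  31.9 -28.9 132.2]
 [364.  200.  -15.7  29.9 -33.7 138.4]
 [364.  201.  -17.4  33.9 -34.2 135.3]
 [365.  201.  -15.7  36.3 -32.9 132.1]
 [364.  202.  -16.3  32.8 -38.4 139.5]
 [365.  202.  -17.1  39.8 -33.7 130.3]
 [365.  203.  -19.4  45.  -33.2 126.5]]
```

Emit:
apply_moves(
  series=[
    [[1.4,1.1,10],[0,0,0]],
    [[1.3,1.1,18],[0,0,0]],
    [[0,0,18],[0,0,0]],
    [[0,0,18],[0,0,0]],
    [[0,0,18],[0,0,0]],
    [[0,0,16],[0,0,0]],
    [[0,0,12],[0,0,0]],
    [[0,0,6],[0,0,0]],
    [[0,0,2],[0,0,0]],
    [[0,0,0],[0,0,0]],
    [[0,0,0],[0,0,0]],
  ],
)

```text
t: 23.4
tool_pos: [0.5951, 0.2384, 0.3031]
orientation: [0.354, 3.119, 0.001]
force: [-0.5, 0.3, 0.3]
opening: 0.0556
gripper_force: 0.0
```

Emit:
apply_moves(
  series=[
    [[0,0,0],[0,0,0]],
    [[0,0,0],[0,0,0]],
    [[0,0,0],[0,0,0]],
    [[0,0,0],[0,0,0]],
    [[0,0,0],[0,0,0]],
    [[0,0,0],[0,0,0]],
  ],
  claw=0,
  newtons=6,
)

```text
t: 23.9
tool_pos: [0.5948, 0.2384, 0.3024]
orientation: [0.354, 3.12, 0.001]
force: [0.7, 1.7, 0.0]
opening: 0.0239
gripper_force: 6.0
```

```bash
python3 - <<'E'
from h import *
s,M=tool();print(s["t"],s["tool_pos"],s["force"],s["opening"]);P=s["tool_pos"]+M[:,2]*.2072;print((P-N)@Y,(P-N)@X,P[2])
E
```

```text
23.9 [0.5948 0.2384 0.3024] [0.6868 1.6749 0.035 ] 0.0239383321029216
-0.006645499868110188 0.0001896643640111649 0.09516713946728053
```

Gripped, with the pivot within 0.2 mm of the axle. I swing part way first and check.

Emit:
apply_moves(
  series=[
    [[6.2,0,0.1],[0,-0.03,0]],
    [[12.4,0,0.4],[0,-0.06,0]],
    [[12.4,0,0.4],[0,-0.06,0]],
    [[12.4,0,0.4],[0,-0.06,0]],
    [[12.4,0,0.4],[0,-0.06,0]],
    [[12.4,0,0.4],[0,-0.06,0]],
    [[12.4,0,0.4],[0,-0.06,0]],
    [[0,0,0],[0,0,0]],
    [[0,0,0],[0,0,0]],
  ],
)

```text
t: 24.65
tool_pos: [0.5172, 0.256, 0.2855]
orientation: [0.309, 2.738, -0.062]
force: [-0.4, -0.1, -5.0]
opening: 0.0241
gripper_force: 6.0
```

```bash
python3 - <<'E'
from h import *
s,M=tool();print(s["t"],s["tool_pos"],s["force"],s["q"]);P=s["tool_pos"]+M[:,2]*.2072;print((P-N)@Y,(P-N)@X,P[2],np.degrees(np.arctan2(M[:,2]@X,-M[2,2])))
E
```

```text
24.65 [0.5172 0.256  0.2855] [-0.4116 -0.1431 -4.9718] [ 0.4494  0.0297  1.8451 -0.2898  0.978  -0.7689]
-0.007177387190120154 -0.0012974626818012538 0.09371699485583562 22.24308844659796
```

```bash
python3 - <<'E'
from h import *
axle();mark("scene")
E
```

```text
top (-100, -90) 42 T [-8.  -0.3  7.6] Z [ 95.7 100.7 103.7]
top (-90, -73) 70 T [-7.8 -0.1  8.2] Z [ 97.8 101.5 105.7]
top (-37, -28) 97 T [-15.3  -4.2  13.7] Z [ 96.3 105.3 136. ]
top (28, 37) 35 T [-7.4 -0.2  7.6] Z [ 97.3 101.3 103.8]
top (73, 85) 32 T [-7.6 -0.1  8.1] Z [ 97.6 100.7 103.7]
top (85, 95) 17 T [-3.9  0.2  4.4] Z [ 93.6  96.7 100.4]
top (95, 105) 20 T [-4.  -0.7  3.5] Z [ 94.5  98.  100.6]
top -y end -98.53649949855418
scene (-100, -90) 18 T [-4.6  4.4 12. ] Z [ 90.9  97.  102.2]
scene (-90, -73) 16 T [-0.6  7.  12. ] Z [ 93.9 100.9 104.2]
scene (-37, -28) 58 T [-19.6  -2.6  14.9] Z [ 99.  109.4 137.3]
scene (28, 37) 18 T [-1.2  8.2 11.9] Z [ 92.7 100.7 103.9]
scene (73, 85) 17 T [-18.3   7.   11.5] Z [ 95.7  99.9 104.2]
scene (85, 95) 5 T [1.7 4.2 6. ] Z [93.8 97.2 98.9]
scene (95, 105) 11 T [-1.5  5.   7.7] Z [ 93.4  97.8 101.9]
scene -y end -96.62641373858453
scene 17 angle from up towards +x: 113.37990044849957 [109.4385 119.1462]
[[365.  197.  -17.6  36.3 -19.4 118.1]
 [366.  197.  -17.   40.7 -16.6 112.2]
 [365.  198.  -17.2  36.5 -22.6 121.8]
 [366.  198.  -18.2  43.9 -17.6 111.9]
 [366.  199.  -18.1  44.6 -20.5 114.7]
 [367.  199.  -19.1  51.8 -15.6 106.8]
 [372.  199.   -1.6  47.4 -21.1 114. ]
 [374.  199.    1.5  52.6 -18.1 109. ]
 [375.  199.    5.   51.9 -19.2 110.3]
 [366.  200.  -16.5  42.6 -25.3 120.7]
 [367.  200.  -18.8  52.1 -18.7 109.7]
 [368.  200.  -14.6  50.  -20.8 112.6]
 [373.  200.    0.4  50.2 -22.9 114.5]
 [374.  200.    2.9  51.2 -22.6 113.8]
 [367.  201.  -18.1  51.7 -22.4 113.4]
 [368.  201.  -14.7  51.  -23.3 114.6]
 [369.  201.  -13.   53.4 -22.  112.4]]
```

Emit:
apply_moves(
  series=[
    [[5.5,0,0],[0,-0.03,0]],
    [[12.3,0,0.3],[0,-0.06,0]],
    [[12.3,0,0.3],[0,-0.06,0]],
    [[12.3,0,0.3],[0,-0.06,0]],
    [[12.3,0,0.3],[0,-0.06,0]],
    [[12.3,0,0.3],[0,-0.06,0]],
    [[12.3,0,0.3],[0,-0.06,0]],
    [[12.3,0,0.3],[0,-0.06,0]],
    [[0,0,0],[0,0,0]],
    [[0,0,0],[0,0,0]],
  ],
)

```text
t: 25.63
tool_pos: [0.4459, 0.2726, 0.2339]
orientation: [0.259, 2.291, -0.117]
force: [0.1, -1.1, -2.5]
opening: 0.0237
gripper_force: 6.0
```

```bash
cat >> h.py <<'E'
def st():
    s,M=tool();P=s["tool_pos"]+M[:,2]*.2072;print(s["t"],s["force"],s["q"]);print("pivot S,T,z mm",1000*(P-N)@Y,1000*(P-N)@X,P[2]*1000,"tilt",np.degrees(np.arctan2(M[:,2]@X,-M[2,2])))
E
python3 - <<'E'
from h import *
st();axle();mark("scene")
E
```

```text
25.6333 [ 0.1186 -1.0883 -2.4829] [ 0.6626 -0.0615  2.144  -1.0217  0.7443 -0.0058]
pivot S,T,z mm -6.970347912343271 1.1700871934396715 95.42848768724507 tilt 48.05460326206602
top (-100, -90) 42 T [-7.3 -0.3  7.7] Z [ 92.2  99.5 104.5]
top (-90, -73) 68 T [-7.9  0.4  8.3] Z [ 96.5 101.6 104.9]
top (-37, -28) 90 T [-19.4  -2.7  13.3] Z [ 96.6 103.4 124.2]
top (28, 37) 37 T [-7.8 -0.1  7.5] Z [ 96.1 101.6 104.3]
top (73, 85) 33 T [-8.1 -0.9  8. ] Z [ 95.8 100.8 103.6]
top (85, 95) 15 T [-3.5 -0.3  3.7] Z [ 94.1  95.6 101.1]
top (95, 105) 19 T [-4.3 -0.1  3.9] Z [ 94.4  98.1 100.3]
top -y end -98.13229640539923
scene (-100, -90) 19 T [-1.8  6.8 11.3] Z [ 92.7  98.  104.3]
scene (-90, -73) 16 T [-3.2  6.  10.3] Z [ 94.2 101.5 104.2]
scene (-37, -28) 41 T [-19.3   7.8  19.2] Z [ 96.  104.7 126.7]
scene (28, 37) 18 T [-0.5  8.5 11.3] Z [ 90.9  99.8 103.9]
scene (73, 85) 18 T [-1.7  6.4 12.1] Z [ 95.2  99.8 103.6]
scene (85, 95) 5 T [-1.8  1.7  3.7] Z [ 95.2  95.7 100.9]
scene (95, 105) 13 T [0.7 3.9 8.7] Z [ 92.7  96.9 100.8]
scene -y end -96.28159977381482
scene 17 angle from up towards +x: 91.58506801416661 [88.3316 95.967 ]
[[371.  194.  -13.   57.9   3.6  86.5]
 [372.  194.   -7.6  53.6   0.   90. ]
 [374.  194.   -4.   57.7   2.1  87.9]
 [375.  194.    0.9  54.5  -0.6  90.7]
 [376.  194.    3.1  55.7  -0.2  90.2]
 [377.  194.    6.4  55.2  -1.   91. ]
 [370.  195.  -16.   58.9   1.4  88.6]
 [371.  195.  -12.5  57.9   0.3  89.7]
 [374.  195.    0.6  50.6  -6.3  97.1]
 [375.  195.    0.4  56.2  -2.7  92.8]
 [376.  195.    4.   55.1  -4.   94.1]
 [377.  195.    4.8  58.9  -1.6  91.6]
 [369.  196.  -17.1  56.4  -3.2  93.2]
 [370.  196.  -13.2  54.6  -5.   95.2]
 [371.  196.  -11.5  57.   -3.7  93.7]
 [375.  196.    2.   54.4  -7.3  97.7]
 [376.  196.    2.6  58.5  -4.7  94.6]]
```

The axle stays seated and the mark is now at 91°. I release, return and repeat.

Emit:
apply_moves(
  series=[
    [[0,0,0],[0,0,0]],
    [[0,0,0],[0,0,0]],
    [[0,0,0],[0,0,0]],
    [[0,0,0],[0,0,0]],
  ],
  claw=0.5,
)

```text
t: 26.12
tool_pos: [0.4461, 0.2726, 0.2348]
orientation: [0.261, 2.288, -0.115]
force: [-1.0, 0.1, -0.2]
opening: 0.0444
gripper_force: 0.0
```

Emit:
apply_moves(
  series=[
    [[-10.4,0,0.3],[0,0.05,0]],
    [[-18.6,0,0.8],[0,0.09,0]],
    [[-18.6,0,0.8],[0,0.09,0]],
    [[-18.6,0,0.8],[0,0.09,0]],
    [[-18.6,0,0.8],[0,0.09,0]],
    [[-18.6,0,0.8],[0,0.09,0]],
    [[-18.6,0,0.8],[0,0.09,0]],
    [[-18.6,0,0.8],[0,0.09,0]],
    [[-18.6,0,0.8],[0,0.09,0]],
    [[-14.4,0,0.5],[0,0.07,0]],
    [[0,0,0],[0,0,0]],
    [[0,0,0],[0,0,0]],
  ],
)

```text
t: 27.12
tool_pos: [0.5959, 0.2375, 0.3028]
orientation: [0.357, 3.117, -0.001]
force: [-0.4, 0.5, -0.1]
opening: 0.0467
gripper_force: 0.0
```

```bash
python3 - <<'E'
from h import *
st();mark("scene")
E
```

```text
27.1167 [-0.4472  0.4506 -0.1358] [ 0.3001  0.3042  1.4776 -0.0025  1.356  -1.0422]
pivot S,T,z mm -7.451460514719945 2.0798177222983547 95.58793748213773 tilt 0.2611457001321139
scene 20 angle from up towards +x: 92.5092867698533 [88.9854 97.3122]
[[366.  191.  -16.4  34.2  -1.3  92.2]
 [371.  194.  -11.9  55.9   2.1  87.9]
 [372.  194.   -7.   52.5  -0.7  90.8]
 [373.  194.   -1.1  47.4  -4.9  95.8]
 [374.  194.   -2.7  55.5   0.5  89.5]
 [375.  194.   -0.4  56.7   1.   89. ]
 [376.  194.    3.1  55.8  -0.1  90.1]
 [377.  194.    5.3  57.2   0.5  89.5]
 [370.  195.  -15.4  57.8   0.6  89.4]
 [371.  195.  -13.5  59.6   1.5  88.5]
 [372.  195.   -0.5  41.9 -11.8 105.7]
 [374.  195.    0.6  50.5  -6.4  97.2]
 [375.  195.   -0.8  58.2  -1.2  91.2]
 [376.  195.    3.2  56.4  -2.9  93. ]
 [377.  195.    6.5  56.   -3.7  93.8]
 [369.  196.  -15.   52.6  -6.   96.5]
 [370.  196.  -12.7  53.7  -5.6  95.9]
 [371.  196.  -12.1  58.1  -2.8  92.8]
 [375.  196.    2.3  53.8  -7.7  98.2]
 [376.  196.    3.8  56.4  -6.3  96.4]]
```

Emit:
apply_moves(
  series=[
    [[2,0.4,0.4],[0,0,0]],
    [[0,0,0],[0,0,0]],
    [[0,0,0],[0,0,0]],
    [[0,0,0],[0,0,0]],
    [[0,0,0],[0,0,0]],
    [[0,0,0],[0,0,0]],
  ],
  claw=0,
  newtons=6,
)

```text
t: 27.67
tool_pos: [0.5929, 0.2392, 0.3033]
orientation: [0.354, 3.118, -0.0]
force: [-2.3, -0.1, 1.9]
opening: 0.0241
gripper_force: 6.0
```

Emit:
apply_moves(
  series=[
    [[6.2,0,0.1],[0,-0.03,0]],
    [[12.4,0,0.4],[0,-0.06,0]],
    [[12.4,0,0.4],[0,-0.06,0]],
    [[12.4,0,0.4],[0,-0.06,0]],
    [[12.4,0,0.4],[0,-0.06,0]],
    [[12.4,0,0.4],[0,-0.06,0]],
    [[12.4,0,0.4],[0,-0.06,0]],
    [[0,0,0],[0,0,0]],
  ],
)

```text
t: 28.33
tool_pos: [0.5147, 0.2569, 0.2854]
orientation: [0.308, 2.732, -0.063]
force: [3.6, -0.9, -4.1]
opening: 0.0243
gripper_force: 6.0
```

Emit:
apply_moves(
  series=[
    [[5.5,0,0],[0,-0.03,0]],
    [[12.3,0,0.3],[0,-0.06,0]],
    [[12.3,0,0.3],[0,-0.06,0]],
    [[12.3,0,0.3],[0,-0.06,0]],
    [[12.3,0,0.3],[0,-0.06,0]],
    [[12.3,0,0.3],[0,-0.06,0]],
    [[12.3,0,0.3],[0,-0.06,0]],
    [[12.3,0,0.3],[0,-0.06,0]],
    [[0,0,0],[0,0,0]],
    [[0,0,0],[0,0,0]],
  ],
)

```text
t: 29.17
tool_pos: [0.4443, 0.2731, 0.2341]
orientation: [0.259, 2.29, -0.119]
force: [-0.8, -1.4, -2.7]
opening: 0.024
gripper_force: 6.0
```

Emit:
apply_moves(
  series=[
    [[0,0,0],[0,0,0]],
    [[0,0,0],[0,0,0]],
    [[0,0,0],[0,0,0]],
    [[0,0,0],[0,0,0]],
  ],
  claw=0.5,
)

```text
t: 29.5
tool_pos: [0.4453, 0.2732, 0.2357]
orientation: [0.262, 2.285, -0.116]
force: [-0.1, -0.1, 0.6]
opening: 0.0446
gripper_force: 0.0
```

Emit:
apply_moves(
  series=[
    [[-10.4,0,0.3],[0,0.05,0]],
    [[-18.6,0,0.8],[0,0.09,0]],
    [[-18.6,0,0.8],[0,0.09,0]],
    [[-18.6,0,0.8],[0,0.09,0]],
    [[-18.6,0,0.8],[0,0.09,0]],
    [[-18.6,0,0.8],[0,0.09,0]],
    [[-18.6,0,0.8],[0,0.09,0]],
    [[-18.6,0,0.8],[0,0.09,0]],
    [[-18.6,0,0.8],[0,0.09,0]],
    [[-14.4,0,0.5],[0,0.07,0]],
    [[0,0,0],[0,0,0]],
    [[0,0,0],[0,0,0]],
  ],
)

```text
t: 30.5
tool_pos: [0.5948, 0.238, 0.3038]
orientation: [0.357, 3.115, -0.001]
force: [-0.2, -0.1, -1.5]
opening: 0.0463
gripper_force: 0.0
```

```bash
python3 - <<'E'
from h import *
st();mark("scene");mark("top")
E
```

```text
30.5 [-0.1753 -0.0731 -1.4546] [ 0.3017  0.3     1.4806 -0.0034  1.3552 -1.0401]
pivot S,T,z mm -7.170546422545039 1.241685286301329 96.65260917846491 tilt 0.37961974971344126
scene 26 angle from up towards +x: 48.590127722526745 [45.8282 51.5934]
[[374.  179.   -1.1  39.1  37.6  46.1]
 [375.  179.    0.2  42.2  39.3  47. ]
 [376.  179.    4.8  39.2  36.9  46.7]
 [377.  179.    6.2  42.1  38.4  47.6]
 [367.  180.  -17.3  31.8  32.3  44.5]
 [368.  180.  -17.   36.7  35.3  46.2]
 [369.  180.  -17.6  43.2  39.2  47.8]
 [370.  180.  -13.2  40.5  37.   47.6]
 [371.  180.  -10.1  40.3  36.5  47.9]
 [372.  180.   -0.9  29.   28.4  45.6]
 [373.  180.   -3.6  39.3  35.   48.3]
 [374.  180.   -1.3  40.5  35.4  48.9]
 [375.  180.    0.6  42.2  36.2  49.4]
 [376.  180.    4.2  41.1  35.   49.6]
 [377.  180.    4.9  45.1  37.3  50.4]
 [366.  181.  -15.7  24.2  24.4  44.8]
 [367.  181.  -16.2  30.7  28.4  47.2]
 [368.  181.  -18.7  40.7  34.7  49.5]
 [369.  181.  -17.7  44.3  36.8  50.3]
 [370.  181.  -15.2  45.1  36.9  50.7]
 [371.  181.  -11.6  43.8  35.7  50.9]
 [374.  181.   -3.7  45.6  35.6  52. ]
 [375.  181.    0.2  43.9  34.1  52.2]
 [366.  182.  -17.2  27.9  23.7  49.7]
 [367.  182.  -17.8  34.6  27.8  51.2]
 [368.  182.  -16.7  38.   29.7  52. ]]
top 12 angle from up towards +x: 51.46571215070436 [48.0507 54.6146]
[[145.  182.    2.9  43.3  33.4  52.4]
 [146.  182.   -0.   43.6  36.2  50.3]
 [147.  182.   -0.6  44.3  31.7  54.4]
 [145.  183.    0.9  41.   38.   47.2]
 [146.  183.    0.5  41.8  33.2  51.6]
 [147.  183.   -2.2  42.1  35.3  50. ]
 [153.  183.   -5.   46.9   5.9  82.9]
 [152.  184.  -13.   42.2  36.3  49.3]
 [153.  184.  -15.6  42.4  38.3  47.9]
 [154.  184.  -16.4  43.1  34.5  51.4]
 [155.  184.  -17.3  43.8  31.1  54.6]
 [155.  185.  -18.3  41.7  32.7  51.9]]
```

Emit:
apply_moves(
  series=[
    [[1.2,0.4,1.4],[0,0,0]],
    [[0,0,0],[0,0,0]],
    [[0,0,0],[0,0,0]],
    [[0,0,0],[0,0,0]],
    [[0,0,0],[0,0,0]],
    [[0,0,0],[0,0,0]],
  ],
  claw=0,
  newtons=7,
)

```text
t: 31.1
tool_pos: [0.5924, 0.2395, 0.3031]
orientation: [0.354, 3.116, -0.001]
force: [-2.7, -0.8, 3.4]
opening: 0.0242
gripper_force: 7.0
```

Emit:
apply_moves(
  series=[
    [[6.2,0,0.1],[0,-0.03,0]],
    [[12.4,0,0.4],[0,-0.06,0]],
    [[12.4,0,0.4],[0,-0.06,0]],
    [[12.4,0,0.4],[0,-0.06,0]],
    [[12.4,0,0.4],[0,-0.06,0]],
    [[12.4,0,0.4],[0,-0.06,0]],
    [[12.4,0,0.4],[0,-0.06,0]],
    [[0,0,0],[0,0,0]],
  ],
)

```text
t: 31.77
tool_pos: [0.5142, 0.2574, 0.2852]
orientation: [0.308, 2.729, -0.063]
force: [1.8, -0.7, -4.0]
opening: 0.0242
gripper_force: 7.0
```

Emit:
apply_moves(
  series=[
    [[6,0,0],[0,-0.03,0]],
    [[12.3,0,0.3],[0,-0.06,0]],
    [[12.3,0,0.3],[0,-0.06,0]],
    [[12.3,0,0.3],[0,-0.06,0]],
    [[12.3,0,0.3],[0,-0.06,0]],
    [[12.3,0,0.3],[0,-0.06,0]],
    [[12.3,0,0.3],[0,-0.06,0]],
    [[12.3,0,0.3],[0,-0.06,0]],
    [[0,0,0],[0,0,0]],
    [[0,0,0],[0,0,0]],
  ],
)

```text
t: 32.6
tool_pos: [0.4434, 0.2735, 0.2333]
orientation: [0.259, 2.288, -0.12]
force: [-0.3, -2.5, -3.4]
opening: 0.0241
gripper_force: 7.0
```

```bash
sed -i 's/k.sum()\/\/14/k.sum()\/\/4/' h.py; python3 - <<'E'
from h import *
st();mark("scene");mark("top")
E
```

```text
32.6 [-0.2539 -2.5122 -3.3731] [ 0.6692 -0.0623  2.1471 -1.0286  0.7501  0.0044]
pivot S,T,z mm -7.13439995641154 -1.057568248140517 95.30894880225974 tilt 48.23961408826132
scene 16 angle from up towards +x: 2.821071596633778 [-1.3742  5.9983]
[[371.  166.    4.    2.3  56.2   2.4]
 [366.  167.  -12.3   5.7  57.    5.7]
 [372.  167.    3.4   9.8  57.4   9.7]
 [363.  171.  -16.7   0.5  42.2   0.7]]
top 34 angle from up towards +x: 4.708467482864313 [2.2505 7.2161]
[[137.  198.    4.4   7.4  53.    8. ]
 [140.  200.   -1.9   4.9  51.5   5.4]
 [146.  201.  -15.3   5.3  55.5   5.5]
 [150.  202.  -19.7   5.5  42.9   7.3]
 [150.  204.  -20.3   1.6  41.8   2.2]]
```

Emit:
apply_moves(
  series=[
    [[6.7,0,0.1],[0,-0.033,0]],
    [[6.7,0,0.1],[0,-0.033,0]],
    [[0,0,0],[0,0,0]],
    [[0,0,0],[0,0,0]],
  ],
)

```text
t: 33.03
tool_pos: [0.4361, 0.2758, 0.2246]
orientation: [0.253, 2.22, -0.124]
force: [3.4, -1.2, -2.9]
opening: 0.0239
gripper_force: 7.0
```

Emit:
apply_moves(
  series=[
    [[0,0,0],[0,0,0]],
    [[0,0,0],[0,0,0]],
    [[0,0,0],[0,0,0]],
    [[0,0,0],[0,0,0]],
  ],
  claw=0.5,
)

```text
t: 33.37
tool_pos: [0.4356, 0.2758, 0.2243]
orientation: [0.253, 2.218, -0.123]
force: [-0.6, 0.4, -0.0]
opening: 0.0448
gripper_force: 0.0
```

```bash
python3 - <<'E'
from h import *
st();mark("scene");mark("top");p,d=robot.read_camera("top");cv2.imwrite("pics/t5.png",cv2.resize(p[150:250,80:230],None,fx=5,fy=5))
E
```

```text
33.3667 [-0.5513  0.3525 -0.034 ] [ 0.7002 -0.0457  2.1745 -1.1697  0.7568  0.1569]
pivot S,T,z mm -6.076650721831564 0.05840590574414905 97.44462130349146 tilt 52.23763324498739
scene 16 angle from up towards +x: 2.1596802449890946 [-10.2864   5.7803]
[[366.  166.   -0.6 -17.2  45.9 -20.5]
 [367.  167.    1.5 -14.5  43.9 -18.3]
 [363.  168.  -16.7  -2.   50.1  -2.3]
 [363.  170.  -17.8   1.7  46.1   2.1]]
top 32 angle from up towards +x: 3.5224429220149815 [1.281  5.8003]
[[137.  199.    3.4   5.5  54.6   5.7]
 [139.  201.   -1.8   2.4  55.5   2.5]
 [145.  202.  -12.9   3.1  52.4   3.4]
 [147.  203.  -17.8   1.9  54.4   2. ]]
```

View pics/t5.png

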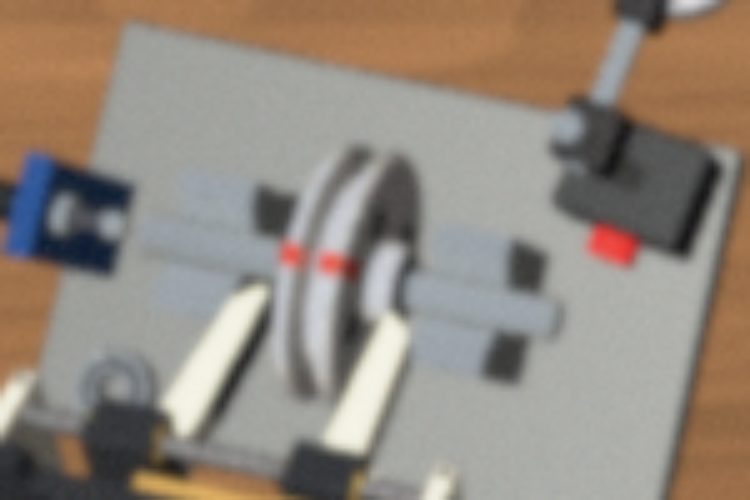

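The top view shows the red mark nearly on top at (315,260), with the axle in the vees and a gap to the ball at (120,222). I return upright, regrip and push to the stop.

Emit:
apply_moves(
  series=[
    [[-10.4,0,0.3],[0,0.05,0]],
    [[-18.6,0,0.8],[0,0.09,0]],
    [[-18.6,0,0.8],[0,0.09,0]],
    [[-18.6,0,0.8],[0,0.09,0]],
    [[-18.6,0,0.8],[0,0.09,0]],
    [[-18.6,0,0.8],[0,0.09,0]],
    [[-18.6,0,0.8],[0,0.09,0]],
    [[-18.6,0,0.8],[0,0.09,0]],
    [[-18.6,0,0.8],[0,0.09,0]],
    [[-18.6,0,0.8],[0,0.09,0]],
    [[-10.4,0,0.3],[0,0.05,0]],
    [[0,0,0],[0,0,0]],
  ],
)

```text
t: 34.52
tool_pos: [0.595, 0.2379, 0.3039]
orientation: [0.359, 3.114, -0.002]
force: [0.9, -0.2, -0.4]
opening: 0.0463
gripper_force: 0.0
```

```bash
cat >> h.py <<'E'
def mk2():
    out=[]
    for _ in range(2):
        p,d=robot.read_camera("top");c=robot.calibration("top");E=c["extrinsics"];o=-E[:3,:3].T@E[:3,3]
        v,u=np.mgrid[:420,:560];q=np.stack([(u-c["cx"])/c["fx"],(v-c["cy"])/c["fy"],np.ones_like(u)],-1)@E[:3,:3]
        A=o+q*((.1495-o[2])/q[...,2])[...,None]-N;S,T=A@Y*1000,A@X*1000
        b=p.astype(float);red=np.clip(b[...,2]-np.maximum(b[...,0],b[...,1])-25,0,None)
        k=(abs(T)<25)&(S>-32)&(S<25);w=red*k
        out.append([(w*S).sum()/w.sum(),(w*T).sum()/w.sum(),(w>0).sum()])
    print("red S,T at rim top,n",np.mean(out,0),"deg",np.degrees(np.mean(out,0)[1]/54))
E
python3 - <<'E'
from h import *
st();mk2();mark("scene")
E
```

```text
34.5167 [ 0.8638 -0.191  -0.4054] [ 0.3016  0.3006  1.4798 -0.004   1.3557 -1.0389]
pivot S,T,z mm -7.357027349534103 1.5207643051555364 96.7117367617599 tilt 0.3849416038688608
red S,T at rim top,n [nan nan  0.] deg nan
scene 18 angle from up towards +x: 1.213500099973257 [-3.771   5.8966]
[[370.  166.    2.    0.4  55.4   0.4]
 [365.  167.  -15.3   5.7  57.4   5.7]
 [370.  167.    0.9   3.3  54.    3.5]
 [365.  168.  -15.    6.   54.5   6.3]
 [363.  172.  -16.3   0.6  39.    0.8]]h.py:44: RuntimeWarning: invalid value encountered in scalar divide
  out.append([(w*S).sum()/w.sum(),(w*T).sum()/w.sum(),(w>0).sum()])
```

Emit:
apply_moves(
  series=[
    [[1.5,0.4,1.3],[0,0,0]],
    [[0,0,0],[0,0,0]],
    [[0,0,0],[0,0,0]],
    [[0,0,0],[0,0,0]],
    [[0,0,0],[0,0,0]],
    [[0,0,0],[0,0,0]],
  ],
  claw=0,
  newtons=25,
)

```text
t: 35.17
tool_pos: [0.5911, 0.2402, 0.3029]
orientation: [0.355, 3.113, -0.002]
force: [-2.5, 0.8, 2.8]
opening: 0.024
gripper_force: 25.0
```

Emit:
apply_moves(
  series=[
    [[0,0.7,0],[0,0,0]],
    [[0,0.7,0],[0,0,0]],
    [[0,0.7,0],[0,0,0]],
    [[0,0.7,0],[0,0,0]],
    [[0,0.7,0],[0,0,0]],
    [[0,0.7,0],[0,0,0]],
    [[0,0.7,0],[0,0,0]],
    [[0,0.5,0],[0,0,0]],
    [[0,0.5,0],[0,0,0]],
    [[0,0.5,0],[0,0,0]],
    [[0,0,0],[0,0,0]],
  ],
)

```text
t: 36.08
tool_pos: [0.5926, 0.2449, 0.3029]
orientation: [0.357, 3.115, -0.008]
force: [-8.2, -8.3, 7.2]
opening: 0.0236
gripper_force: 25.0
```

Emit:
apply_moves(
  series=[
    [[0,0.5,0],[0,0,0]],
    [[0,0.5,0],[0,0,0]],
    [[0,0,0],[0,0,0]],
  ],
)

```text
t: 36.33
tool_pos: [0.5928, 0.2459, 0.303]
orientation: [0.357, 3.115, -0.008]
force: [-8.7, -8.3, 8.4]
opening: 0.0239
gripper_force: 25.0
```

Emit:
apply_moves(
  series=[
    [[0,0.5,0],[0,0,0]],
    [[0,0.5,0],[0,0,0]],
    [[0,0,0],[0,0,0]],
  ],
)

```text
t: 36.58
tool_pos: [0.593, 0.2468, 0.303]
orientation: [0.357, 3.115, -0.008]
force: [-8.5, -8.9, 8.1]
opening: 0.0236
gripper_force: 25.0
```

Emit:
apply_moves(
  series=[
    [[0.6,0,-0.5],[0,0,0]],
    [[0.4,0.3,0],[0,0,0]],
    [[0,0,0],[0,0,0]],
  ],
)

```text
t: 36.83
tool_pos: [0.5926, 0.2474, 0.303]
orientation: [0.357, 3.113, -0.007]
force: [-3.1, -7.5, 3.2]
opening: 0.0237
gripper_force: 25.0
```

```bash
python3 - <<'E'
from h import *
st();axle()
EOF
E
```

```text
36.8333 [-3.1039 -7.4984  3.2048] [ 0.3179  0.3049  1.4763 -0.0076  1.3549 -1.023 ]
pivot S,T,z mm 0.7289560230894315 -2.60789270459143 95.82924258401293 tilt 0.4899801301648212
top (-90, -73) 75 T [-7.8 -0.3  7.8] Z [ 95.9 101.3 105.4]
top -y end -90.20177949298794
scene (-90, -73) 17 T [-3.1  4.2 10.4] Z [ 93.1  99.4 103.4]
scene (-37, -28) 19 T [ 0.5  7.4 12.2] Z [ 96.4 101.8 105.7]
scene (28, 37) 5 T [ 4.5  7.6 10.7] Z [102.2 132.3 139.4]
scene (73, 85) 22 T [-17.2   7.2  12.8] Z [ 96.1 100.  103.8]
scene (85, 95) 17 T [-0.3  8.1 11.9] Z [ 94.9 100.1 103.6]
scene (95, 105) 10 T [0.2 4.6 9.7] Z [ 95.7  98.2 100.4]
scene -y end -88.71116473441222Traceback (most recent call last):
  File "<stdin>", line 3, in <module>
NameError: name 'EOF' is not defined
```

Emit:
apply_moves(
  series=[
    [[0,0.4,0],[0,0,0]],
    [[0,0.4,0],[0,0,0]],
    [[0,0,0],[0,0,0]],
  ],
)

```text
t: 37.18
tool_pos: [0.5927, 0.2478, 0.3031]
orientation: [0.357, 3.113, -0.008]
force: [-4.0, -10.0, 4.6]
opening: 0.0237
gripper_force: 25.0
```

Emit:
apply_moves(
  series=[
    [[0,0.4,0],[0,0,0]],
    [[0,0.4,0],[0,0,0]],
    [[0,0,0],[0,0,0]],
  ],
)

```text
t: 37.43
tool_pos: [0.5929, 0.2481, 0.3031]
orientation: [0.358, 3.114, -0.01]
force: [-5.1, -12.0, 5.4]
opening: 0.0239
gripper_force: 25.0
```

Emit:
apply_moves(
  series=[
    [[0,0.4,0],[0,0,0]],
    [[0,0.4,0],[0,0,0]],
    [[0,0,0],[0,0,0]],
  ],
)

```text
t: 37.68
tool_pos: [0.593, 0.2484, 0.3031]
orientation: [0.358, 3.114, -0.012]
force: [-5.4, -14.7, 7.2]
opening: 0.0237
gripper_force: 25.0
```

Emit:
apply_moves(
  series=[
    [[0.4,-0.6,-0.3],[0,0,0]],
    [[0,-0.6,0],[0,0,0]],
    [[0,-0.4,0],[0,0,0]],
    [[0,0,0],[0,0,0]],
  ],
)

```text
t: 38.02
tool_pos: [0.5925, 0.2479, 0.3031]
orientation: [0.357, 3.113, -0.008]
force: [-1.3, -7.5, 1.5]
opening: 0.0239
gripper_force: 25.0
```

Emit:
apply_moves(
  series=[
    [[0,0,0],[0,0,0]],
    [[0,0,0],[0,0,0]],
    [[0,0,0],[0,0,0]],
  ],
  newtons=4,
)

```text
t: 38.27
tool_pos: [0.5925, 0.2479, 0.3031]
orientation: [0.357, 3.113, -0.008]
force: [-1.8, -8.8, 1.6]
opening: 0.0243
gripper_force: 4.0
```

Emit:
apply_moves(
  series=[
    [[0,0,0],[0,0,0]],
    [[0,0,0],[0,0,0]],
    [[0,0,0],[0,0,0]],
    [[0,0,0],[0,0,0]],
    [[0,0,0],[0,0,0]],
  ],
  claw=0.5,
)

```text
t: 38.68
tool_pos: [0.5923, 0.2497, 0.3036]
orientation: [0.355, 3.113, -0.002]
force: [0.2, -0.1, -0.2]
opening: 0.0459
gripper_force: 0.0
```

Emit:
apply_moves(
  series=[
    [[0,0,-8],[0,0,0]],
    [[0,0,-20],[0,0,0]],
    [[0,0,-30],[0,0,0]],
    [[10,0,-35],[0,0,0]],
    [[35,0,-15],[0,0,0]],
    [[35,0,0],[0,0,0]],
    [[35,0,0],[0,0,0]],
    [[25,0,0],[0,0,0]],
    [[10,0,0],[0,0,0]],
    [[0,0,0],[0,0,0]],
  ],
)

```text
t: 39.52
tool_pos: [0.4437, 0.2843, 0.4113]
orientation: [0.352, 3.112, -0.001]
force: [-0.0, 0.2, -0.7]
opening: 0.0466
gripper_force: 0.0
```

```bash
python3 - <<'E'
from h import *
st();axle();mk2();mark("top");mark("scene")
p=cv2.imread("pics/axle_top.png");q=cv2.imread("pics/axle_scene.png")
cv2.imwrite("pics/m2.png",np.vstack([cv2.resize(p[160:240,75:225],None,fx=4,fy=4),cv2.resize(q[155:220,310:460],None,fx=4,fy=4)]))
E
```

```text
39.5167 [-0.0062  0.192  -0.7359] [ 0.4747 -0.0741  1.6848 -0.0059  1.5235 -0.8706]
pivot S,T,z mm 3.9849951208932244 -155.72090210944995 204.0706257349885 tilt 0.5466983834399097
top (-90, -73) 77 T [-7.8 -0.2  8.1] Z [ 97.  101.  104.1]
top (-37, -28) 36 T [-7.2 -0.5  7.7] Z [ 97.7 100.6 103.9]
top (28, 37) 33 T [-7.9 -0.2  7.7] Z [ 96.8 101.2 103.9]
top (73, 85) 50 T [-8.1 -0.6  8.1] Z [ 97.3 100.5 105.4]
top (85, 95) 28 T [-7.4  0.3  7.2] Z [ 95.4  99.9 102.9]
top (95, 105) 20 T [-4.1 -0.5  3.4] Z [96.3 97.6 99.6]
top -y end -90.0483910858634
scene (-90, -73) 18 T [-2.   4.8  7.9] Z [ 90.7  98.3 104.9]
scene (-37, -28) 18 T [ 0.   8.4 11.9] Z [ 96.4 102.2 105.6]
scene (73, 85) 27 T [-2.2  8.1 11.7] Z [ 95.7 100.8 105.2]
scene (85, 95) 11 T [-1.9  7.8 13.4] Z [ 92.  100.5 103.9]
scene (95, 105) 14 T [0.1 5.4 6.9] Z [ 93.9  99.  101.8]
scene -y end -88.78094618737411
red S,T at rim top,n [-1.7242  2.5151 82.5   ] deg 2.668628279661404
top 33 angle from up towards +x: 2.5718245228434347 [0.3555 4.9276]
[[133.  199.   11.5   3.8  53.6   4.1]
 [137.  200.    5.5   3.8  46.8   4.6]
 [143.  201.  -10.1   4.   57.5   4. ]
 [147.  202.  -12.6   4.3  39.2   6.3]
 [147.  204.  -12.8   0.5  36.8   0.7]]
scene 15 angle from up towards +x: 1.4966099002091862 [-2.7683  5.8446]
[[367.  166.   -5.5  -2.3  54.8  -2.4]
 [373.  166.    9.    4.1  56.6   4.1]
 [367.  167.   -7.    1.4  54.    1.5]
 [365.  170.   -7.5  -6.4  40.2  -9.1]
 [365.  172.   -8.9  -1.9  36.6  -3. ]]
```

View pics/m2.png

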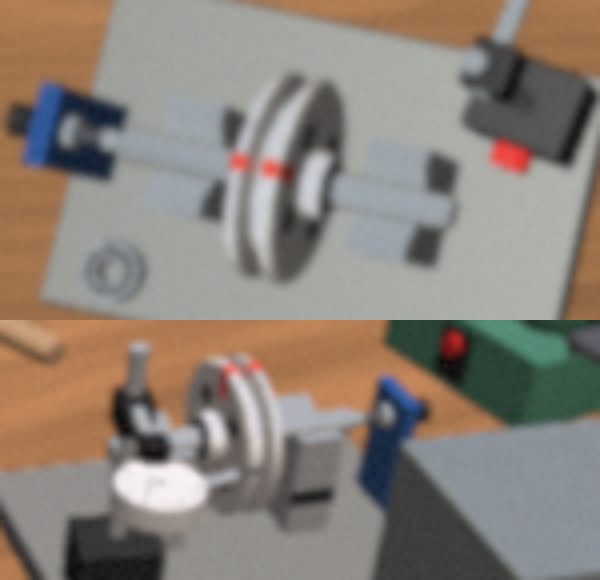

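The axle end now meets the ball at (105,140) in the upper crop, and the mark is about 2.6° short of the top. I do one gentle trim with a 3 N grip, which is too weak to slide the axle.

Emit:
apply_moves(
  series=[
    [[-10,0,0],[0,0,0]],
    [[-25,0,0],[0,0,0]],
    [[-35,0,0],[0,0,0]],
    [[-35,0,0],[0,0,0]],
    [[-35,-0.6,15],[0,0,0]],
    [[-10,-0.6,35],[0,0,0]],
    [[0,0,30],[0,0,0]],
    [[0,0,20],[0,0,0]],
    [[0,0,8],[0,0,0]],
    [[0,0,0],[0,0,0]],
    [[0,0,0],[0,0,0]],
  ],
)

```text
t: 40.73
tool_pos: [0.5926, 0.2481, 0.304]
orientation: [0.356, 3.113, -0.003]
force: [-0.3, 0.1, -0.0]
opening: 0.0462
gripper_force: 0.0
```

Emit:
apply_moves(
  series=[
    [[0,0,0],[0,0,0]],
    [[0,0,0],[0,0,0]],
    [[0,0,0],[0,0,0]],
    [[0,0,0],[0,0,0]],
    [[0,0,0],[0,0,0]],
    [[0,0,0],[0,0,0]],
    [[0,0,0],[0,0,0]],
    [[0,0,0],[0,0,0]],
  ],
  claw=0,
  newtons=3,
)

```text
t: 41.4
tool_pos: [0.5922, 0.2476, 0.3045]
orientation: [0.356, 3.112, -0.005]
force: [-1.7, -5.6, 4.6]
opening: 0.0249
gripper_force: 3.0
```

Emit:
apply_moves(
  series=[
    [[3.1,0,0],[0,-0.015,0]],
    [[3.1,0,0.1],[0,-0.015,0]],
    [[3.1,0,0.1],[0,-0.015,0]],
    [[3.1,0,0.1],[0,-0.015,0]],
    [[0,0,0],[0,0,0]],
    [[0,0,0],[0,0,0]],
    [[0,0,0],[0,0,0]],
  ],
)

```text
t: 41.98
tool_pos: [0.5799, 0.2504, 0.3036]
orientation: [0.349, 3.053, -0.015]
force: [-2.3, -5.2, 3.4]
opening: 0.0245
gripper_force: 3.0
```

Emit:
apply_moves(
  series=[
    [[0,0,0],[0,0,0]],
    [[0,0,0],[0,0,0]],
    [[0,0,0],[0,0,0]],
    [[0,0,0],[0,0,0]],
    [[0,0,0],[0,0,0]],
  ],
  claw=0.5,
)

```text
t: 42.4
tool_pos: [0.5799, 0.2513, 0.3028]
orientation: [0.348, 3.054, -0.013]
force: [0.1, -0.7, -0.0]
opening: 0.0462
gripper_force: 0.0
```

Emit:
apply_moves(
  series=[
    [[0,0,-8],[0,0,0]],
    [[0,0,-20],[0,0,0]],
    [[0,0,-30],[0,0,0]],
    [[10,0,-35],[0,0,0]],
    [[35,0,-15],[0,0,0]],
    [[35,0,0],[0,0,0]],
    [[35,0,0],[0,0,0]],
    [[25,0,0],[0,0,0]],
    [[10,0,0],[0,0,0]],
    [[0,0,0],[0,0,0]],
  ],
)

```text
t: 43.23
tool_pos: [0.4254, 0.2872, 0.401]
orientation: [0.345, 3.053, -0.012]
force: [0.0, 0.2, -0.3]
opening: 0.0465
gripper_force: 0.0
```

```bash
python3 - <<'E'
from h import *
st();axle();mk2();mk2();mark("top");mark("top")
z=np.load("pics/top0.npz");p=cv2.imread("pics/axle_top.png")
f=cv2.absdiff(cv2.GaussianBlur(z["p"],(3,3),0),cv2.GaussianBlur(p,(3,3),0)).max(2)
for n,(u0,u1,v0,v1) in dict(ind=(178,240,110,203),can=(250,285,180,215),bearing=(93,113,218,238),tin=(248,306,108,155),wrench=(325,360,100,180)).items(): print(n,f[v0:v1,u0:u1].max(),(f[v0:v1,u0:u1]>40).sum())
E
```

```text
43.2333 [ 0.0207  0.1823 -0.2763] [ 0.5114 -0.1287  1.7551 -0.0467  1.4641 -0.8304]
pivot S,T,z mm 2.675256558078206 -161.93618741608134 194.257595225821 tilt 3.956190422848858
top (-90, -73) 74 T [-7.8 -0.1  8.1] Z [ 96.8 100.5 105.5]
top (-37, -28) 38 T [-7.7 -0.4  8.1] Z [ 98.7 101.5 104.5]
top (28, 37) 33 T [-7.9 -0.6  7.7] Z [ 96.6 101.5 104.1]
top (73, 85) 50 T [-8.1 -0.7  7.6] Z [ 97.7 100.8 104.1]
top (85, 95) 28 T [-6.5  0.4  8. ] Z [ 95.5  98.7 104.2]
top (95, 105) 20 T [-4.  -0.4  3.4] Z [ 95.3  98.5 101.4]
top -y end -90.03809420268504
scene (-90, -73) 17 T [-2.4  4.8 10. ] Z [ 93.6  99.1 104.6]
scene (-37, -28) 17 T [-3.4  4.9 10.5] Z [ 96.7 100.9 103.6]
scene (73, 85) 20 T [ 0.8  7.4 10.5] Z [ 94.3 100.7 103.8]
scene (85, 95) 17 T [-0.1  8.6 13.6] Z [ 92.9  98.8 103.7]
scene (95, 105) 11 T [-2.6  5.6  8.4] Z [ 96.1  97.5 101.4]
scene -y end -89.22089399078179
red S,T at rim top,n [-2.0017 -2.1925 81.    ] deg -2.3263573501652925
red S,T at rim top,n [-1.9599 -2.1967 81.5   ] deg -2.330789622176362
top 33 angle from up towards +x: -2.4224989597296402 [-5.0772  0.1904]
[[133.  201.    9.7  -0.1  56.1  -0.1]
 [134.  203.    7.2  -3.5  54.9  -3.7]
 [140.  204.   -2.8  -2.8  48.5  -3.3]
 [141.  205.   -7.2  -4.4  54.6  -4.7]
 [146.  206.  -12.4  -3.9  38.6  -5.8]]
top 31 angle from up towards +x: -2.1907037205188407 [-4.7668  0.2713]
[[133.  201.   10.2  -0.1  54.6  -0.1]
 [134.  203.    8.2  -3.5  52.1  -3.8]
 [140.  204.   -3.   -2.8  49.   -3.3]
 [147.  204.  -12.3   0.5  35.2   0.8]
 [147.  205.  -12.3  -1.4  33.7  -2.4]]
ind 5 0
can 4 0
bearing 4 0
tin 5 0
wrench 5 0
```

```bash
python3 - <<'E'
from h import *
print(robot.close_job())
E
```

```text
the job is handed in; nothing more can be done
None
```

The pulley was handed in at rest in the V-blocks, with its axle end against the stop ball and the red mark about 2° past straight up. The indicator, bearing, oil can, tin and wrench had not moved, but during the first spin the axle was lifted about 12 mm in the vees and had to be laid back in before I finished.

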